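# Set the treat dispenser to 3 and lock it

### The arm

A 6-joint arm with a two-finger parallel gripper is mounted at the origin on the work surface. World frame = base frame: x ahead of the robot, y to its left, z up, the work surface at z = 0. Lengths are in m, angles in rad, forces in N, time in s.
With the tool pointing down it reaches from about 0.35 to 0.975 m from the base axis. Payload 4.9 kg.
Tool frame: the origin (TCP) lies at the very end of the fingers, on their centre line; the grasp point (between the pads) lies 19 mm behind it (manip.hold_point_z is the distance from the TCP to the grasp point, in m); z points along the fingers, y is the direction in which the jaws open and shut (so a half turn about z gives the same grasp; the last joint's range is limited). The gripper opens to 85 mm and grips with 20 to 120 N. Pads are 22 mm wide; open, the fingers measure 114 mm over their backs; the gripper's body (76 mm by 85 mm) begins 54 mm behind the grasp point. The pads swing forward as they close: fully open they stand 13 mm farther back than shut.
Start: joints at [-1.279, 0.053, 1.613, -0, 1.476, -0.119], TCP at [0.25, -0.573, 0.231] pointing down, gripper open.
Joint ranges: [-3.01, 3.01], [-1.01, 2.22], [0.06, 2.58], [-1.02, 4.17], [0.09, 2.62], [-3.14, 3.14]. Speed limits (rad/s): [2.57, 2.57, 3.14, 3.14, 3.14, 3.14].

### API

Orientations are given as a unit quaternion [w, x, y, z].
In Python, from plant import monitor, grab_frame, camera_params, ticket, manip gives the robot as it stands.
- The arm moves only by the tool play_rows, never from a script. Its argument "commands" is a list of rows, each an object of numbers: "dx", "dy", "dz": the shift along the tool's x, y, z in cm; "rx", "ry", "rz": the turn, a rotation vector about the tool's x, y, z in rad; "claw": the closure, from 0 (fully open) to 1 (shut). In form: [{"dx": .., "dy": .., "dz": .., "rx": .., "ry": .., "rz": .., "claw": ..}, ...]. A call has 1 to 5 rows; each row is the pose to reach, as a shift and turn from the pose measured when the call began, along the tool's axes at that moment; what a row does not reach only later rows make up. A row lasts 1/10 s, in which the tool goes at most 50 mm and 8.59 degrees, less where a joint would pass 70% of its speed; a pose out of reach is approached as far as the arm can. A call with a gripper value outside its range is refused whole. The fingers move at their own pace and stop on an object; the grip force is fixed at half the most. Time passes only in rows, so rows that repeat a pose let the fingers close. It gives the time, the measured TCP pose, the force and the opening at its end, in the units of the state.
- monitor.state(): the state, without advancing time (a new reading comes with each control period).
- grab_frame(name): name is "scene" or "top" or "wrist"; returns the picture (480x640x3 uint8, blue, green, red); there is no depth.
- camera_params(name): a dict with "fx", "fy", "cx", "cy" (pixels), "k1" (the pictures are not rectified: a ray, as slopes to the right and down, at radius r is drawn at 1 + k1 r^2 times it, then the intrinsics apply), "rvec" (rotation vector, rad) and "tvec" (3), from world to camera coordinates, as OpenCV has them; the wrist camera has in their place "tool_from_camera" (4x4, takes a point from camera to tool coordinates, whose origin is the TCP and whose axes are the flange's). Camera axes: x right, y down, z forward; pixel columns grow to the right and rows downward; lengths in m; the calibration is good to about 2 mm. A picture is of the moment at which its call begins: read the wrist's pose just before it. camera_params takes no time and is no camera call.
- ticket.job_done(): hands the job in, once; it reports no verdict.
The state is a dict: "time": time; "joint_pos": joint angles; "joint_vel": joint speeds; "joint_efforts": joint torques, N m; "tool_pos": TCP position; "tool_rot": TCP orientation; "contact_force": force on the tool from outside, world axes, zero at the start; "ft_torque": the same for the moment, N m; "gripper_width": opening from 0.0 (shut) to 1.0 (fully open).
Only numpy, scipy, OpenCV 4.12 (cv2) and the standard library are available. Lean on these libraries where they do the work, as an engineer would, in place of code of your own. Each camera call takes 0.05 s, during which the arm holds its last target.

### The job

Turn the numbered sleeve of the dog-treat dispenser until it clicks in at 3 at the index mark, then push the locking slide fully home so that the setting cannot be knocked. Set the number first and lock afterwards, and leave the cookie jar, the bowl and the nail clipper where they are.

Things in the scene. Friction and masses are not known exactly. Their poses are not given: they have to be found in the camera images.
- dispenser: Treat dispenser fixed to the ledge: grey housing, x -140 to +100 mm, y +-100 mm, 45 mm high; on it a flat aluminium sleeve (disc 160 mm wide, top face 80 mm up) round a fixed clear dome (84 mm wide, top 124 mm up). Origin on the sleeve's vertical axis, at ledge height. -x points to the index mark and the locking slide, +x to a low steel catch tray (to x +157 mm, 22 mm high).
- sleeve_part (a joint): Sleeve angle in rad, growing counterclockwise from above. Nine clicks 24 degrees (0.4189 rad) apart: number N is set at 0.4189*(N-1), so 3 at 0.838. Starts between about 5 and 9. A sprung ball draws it to the nearest click from up to nearly half a step off and holds it; turning on takes about 4 to 6 N at the fin. Stops just beyond 1 and 9.
- fin (a point): Centre of the upright fin that turns the sleeve: 26 mm long radially, 10 mm thick, 79 to 111 mm above the ledge, 66 mm from the sleeve's axis, free to push on both flat sides. With N set it stands at (N-5)*24 degrees from the dispenser's +x, counterclockwise: at 3 it is 48 degrees clockwise from +x. Its own axes mean nothing.
- lock_part (a joint): Travel of the locking slide in m: 0 fully out (away from the sleeve), 0.020 fully home; starts 0 to 4 mm in. It moves along the dispenser's +x axis, with about 1.5 N friction, stays where it is left, and goes home only when the sleeve sits on a click; its tongue then blocks the sleeve.
- lock_tab (a point): Centre of the slide's upright steel tab, 10 mm thick along the dispenser's x, 44 mm wide, from 47 to 83 mm above the ledge; it lies on the dispenser's x axis at x = -122 mm + travel. Push its outer face (the one away from the sleeve) towards the sleeve.
- cookie_jar: Closed white ceramic cookie jar, 124 mm wide, 172 mm high; origin under its centre. Leave alone.
- bowl: Dark silicone collapsible bowl, 152 mm wide, 45 mm high, with an orange ball of 60 mm lying in it (top about 65 mm up); origin under its centre. Leave alone.
- clipper: Grey plastic nail clipper lying flat, 110 x 14 x 25 mm, long along its x; origin under its centre. Leave alone.
- index (a point): Fixed black index bar, 12 x 3.5 mm, at the foot of the dome, 48 mm from the axis towards the dispenser's -x, 83 mm up. Numbers 1 to 9 (16 mm high, black, tops towards the axis) stand round the sleeve's top face; the one beside this bar is the setting.

How it is judged:
On the way, in this order (a step that is already met when the one before it is completed fails the run):
1. the sleeve clicks in at 3 while the slide is still out (value of joint sleeve_part between 0.758 and 0.918 rad and value of joint lock_part below 0.009 m), for 0.2 s.
2. the slide is pushed home with the sleeve at 3 (value of joint sleeve_part between 0.758 and 0.918 rad and value of joint lock_part above 0.0165 m), for 0.2 s.
At the end, for the whole second after the job is handed in: The sleeve rests at 3 (within 0.08 rad of 0.838) and the locking slide is home (at least 16.5 of its 20 mm); the jar, bowl and clipper have not been moved by more than 30 mm (all of step 2 and velocity of joint sleeve_part between -0.05 and 0.05 rad/s); the robot touches nothing.
It fails at once if the cookie jar is moved by more than 30 mm (distance of cookie_jar from where it was at the start of the episode above 0.03 m).
It fails at once if the bowl is moved by more than 30 mm (distance of bowl from where it was at the start of the episode above 0.03 m).
It fails at once if the nail clipper is moved by more than 30 mm (distance of clipper from where it was at the start of the episode above 0.03 m).
It also fails if it takes over 45 s, if anything falls off the work surface, if the arm or the gripper's body presses on something with over 40 N, if the wrist force passes 120 N, or if a joint passes its speed limit or range.

## Working session

There is one attempt and no reset: what is moved stays moved. The work goes in short steps, Python scripts to look and compute and a tool call to move; the robot and the scene stay as the last step left them, time stands still between calls to the robot, and variables do not carry over. Pictures are saved under pics/ and viewed, and the job is handed in when it is done.

Besides the shell and the picture viewer there is one more tool, called as name([rows], argument=value, ...), one row to a line, values as JSON. play_rows: Moves the arm, as the interface text tells. Its arguments: {"type":"object","properties":{"commands":{"type":"array"}},"required":["commands"]}

```bash
mkdir -p pics; ls
python3 - <<'E'
from plant import monitor, grab_frame, camera_params, ticket, manip
import cv2
s=monitor.state();print(s)
for n in("scene","top","wrist"):
    cv2.imwrite(f"pics/{n}0.png",grab_frame(n));print(n,camera_params(n))
E
```

```text
pics
{'time': 0.0, 'joint_pos': array([-1.27899198e+00,  5.33674190e-02,  1.61427289e+00, -1.88681170e-05,
        1.47600605e+00, -1.18981182e-01]), 'joint_vel': array([ 0.00171625,  0.00094177, -0.00075474, -0.00132758, -0.00269721,
       -0.0014237 ]), 'joint_efforts': array([-3.83796180e-05, -3.93683195e+01, -3.70177531e+01,  5.71573295e-06,
        7.21707882e-03, -2.26603436e-05]), 'tool_pos': array([ 0.24940876, -0.57240739,  0.23006908]), 'tool_rot': array([-1.02220884e-03,  9.78980255e-01,  2.03952462e-01, -9.79771518e-05]), 'contact_force': array([-0.08637088,  0.58644209,  0.00144787]), 'ft_torque': array([-0.00941544, -0.04226989, -0.01521455]), 'gripper_width': 1.0016408712753662}
scene {'fx': 467.7075308670791, 'fy': 467.7075308670791, 'cx': 315.05369455698064, 'cy': 238.98614614350063, 'k1': -0.07609439513662376, 'rvec': array([ 2.29395269,  0.87717504, -0.31011782]), 'tvec': array([-0.36980421, -0.21843499,  1.24222286])}
top {'fx': 522.3278498624109, 'fy': 522.3278498624109, 'cx': 315.5280479886335, 'cy': 241.96262424117447, 'k1': -0.020598078255312683, 'rvec': array([ 2.19795266, -2.17632226,  0.06831192]), 'tvec': array([-0.0124591 ,  0.49580552,  1.35326033])}
wrist {'fx': 367.4062435758403, 'fy': 367.4062435758403, 'cx': 319.09113089169693, 'cy': 242.5426187261481, 'k1': 0.010405193348015426, 'tool_from_camera': array([[ 1.23828479e-03, -9.58501761e-01, -2.85083917e-01,
         7.33783016e-02],
       [ 9.99998981e-01,  9.84225317e-04,  1.03443868e-03,
         3.99155249e-04],
       [-7.10924488e-04, -2.85084908e-01,  9.58502003e-01,
        -1.43100367e-01],
       [ 0.00000000e+00,  0.00000000e+00,  0.00000000e+00,
         1.00000000e+00]])}
```

View pics/top0.png

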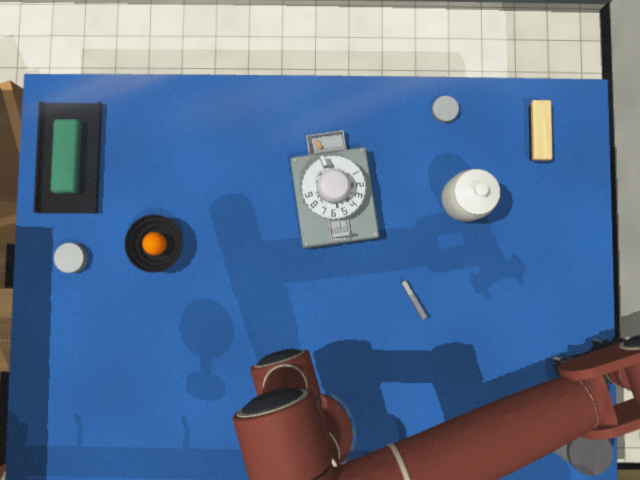

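View pics/scene0.png

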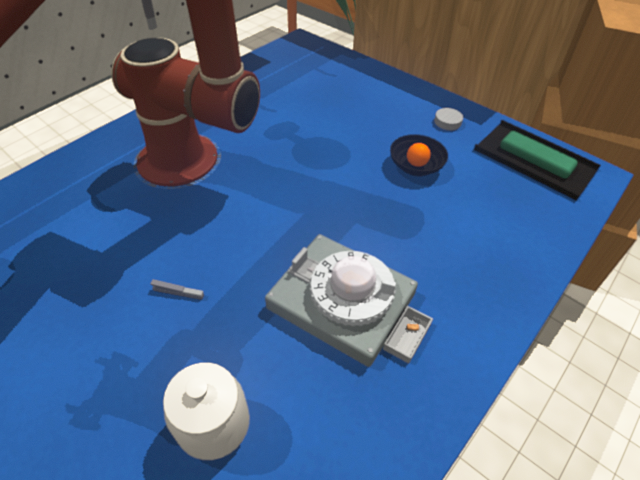

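View pics/wrist0.png

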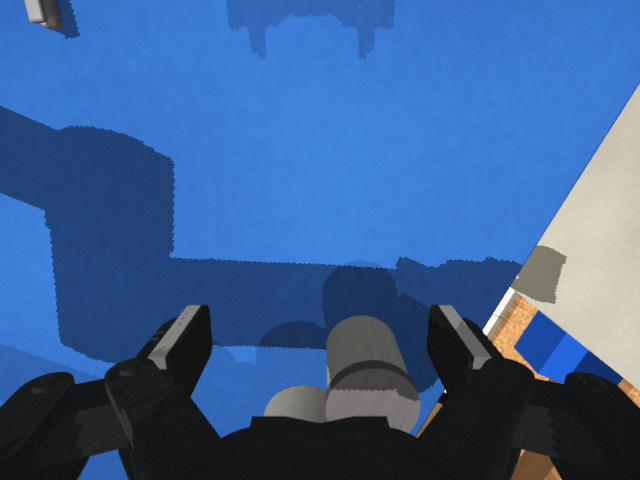

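The top view shows the dispenser near pixel (336,190), with the tray pointing up in the image (away from the robot) and the slide at about (341,230) on the robot side. The bowl is at (154,243), the jar at (470,195) and the clipper at (414,299). I'll enlarge the dispenser and measure it.

```bash
cat > h.py <<'E'
import numpy as np, cv2
from plant import monitor, grab_frame, camera_params, ticket, manip
from scipy.spatial.transform import Rotation as R
def _pose(name, st=None):
    p=camera_params(name)
    if name=="wrist":
        T=np.array(p["tool_from_camera"]); q=st["tool_rot"]; Rt=R.from_quat([q[1],q[2],q[3],q[0]]).as_matrix()
        Rc=Rt@T[:3,:3]; c=Rt@T[:3,3]+st["tool_pos"]; return p,Rc,c
    Rw=R.from_rotvec(p["rvec"]).as_matrix(); return p,Rw.T,-Rw.T@p["tvec"]
def ray(name,uv,st=None):
    p,Rc,c=_pose(name,st); K=np.array([[p["fx"],0,p["cx"]],[0,p["fy"],p["cy"]],[0,0,1.]])
    u=cv2.undistortPoints(np.array(uv,float).reshape(-1,1,2),K,np.array([p["k1"],0,0,0,0.])).reshape(-1,2)
    d=np.c_[u,np.ones(len(u))]@Rc.T; return c,d
def onz(name,uv,z,st=None):
    c,d=ray(name,uv,st); return c+d*((np.asarray(z)-c[2])/d[:,2])[:,None]
def proj(name,P,st=None):
    p,Rc,c=_pose(name,st); K=np.array([[p["fx"],0,p["cx"]],[0,p["fy"],p["cy"]],[0,0,1.]])
    X=(np.atleast_2d(P)-c)@Rc; return cv2.projectPoints(X.reshape(-1,1,3),np.zeros(3),np.zeros(3),K,np.array([p["k1"],0,0,0,0.]))[0].reshape(-1,2)
E
python3 - <<'E'
import cv2
a=cv2.imread("pics/top0.png")[120:260,270:400]; cv2.imwrite("pics/topz.png",cv2.resize(a,None,fx=4.2,fy=4.2,interpolation=cv2.INTER_CUBIC))
a=cv2.imread("pics/scene0.png")[225:370,255:440]; cv2.imwrite("pics/scz.png",cv2.resize(a,None,fx=4,fy=4,interpolation=cv2.INTER_CUBIC))
E
```

```text
(no output)
```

View pics/topz.png

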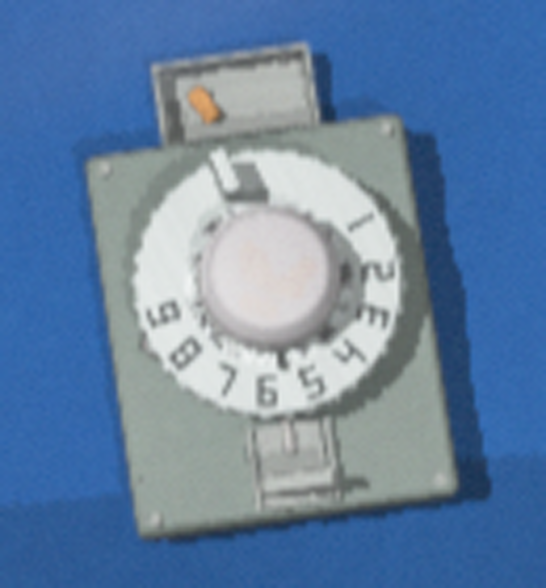

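View pics/scz.png

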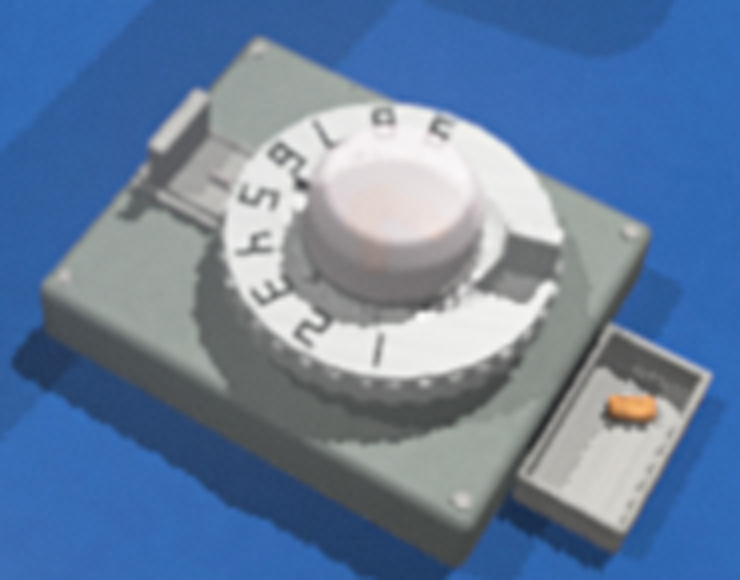

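Run:
```python
from h import *
c=np.array([[88,155],[405,118],[458,492],[140,540]])/4.2+[270,120]
for z in(.045,):
    P=onz("top",c,z);print(P.round(4)); print([np.linalg.norm(P[i]-P[(i+1)%4]).round(4) for i in range(4)])
cen=P.mean(0); f=((P[0]+P[1])-(P[2]+P[3]))[:2]; yaw=np.arctan2(f[1],f[0]); ex=np.array([np.cos(yaw),np.sin(yaw)])
o=cen[:2]+0.02*ex; print("yaw deg",np.degrees(yaw),"origin",o)
cs=np.array([[258,42],[650,232],[460,555],[42,290]])/4.+[255,225]
Q=onz("scene",cs,.045);print("scene",Q.round(4))
def inD(p): d=p[:,:2]-o; return np.c_[d@ex, d@np.array([-ex[1],ex[0]])].round(4)
print("corners in D",inD(P))
# features top: sleeve disc extent, fin top ends, tab top
fi=np.array([[219,152],[232,192]])/4.2+[270,120]
d=inD(onz("top",fi,.111)); print("fin",d,np.degrees(np.arctan2(d[:,1],d[:,0])))
fs=np.array([[508,238],[560,245]])/4.+[255,225]
d=inD(onz("scene",fs,.111)); print("fin scene",d,np.degrees(np.arctan2(d[:,1],d[:,0])))
t=np.array([[262,495],[336,485]])/4.2+[270,120]
print("tab",inD(onz("top",t,.083)))
t=np.array([[148,148],[200,92]])/4.+[255,225]
print("tab sc",inD(onz("scene",t,.083)))
for n,uv in(("bowl",(154,243)),("jar",(470,195)),("clip",(414,299))): print(n,onz("top",[uv],.02))
for s in("top","scene"): print(s,[proj(s,[*(o),.124])])
```

```text
[[ 0.7146  0.0583  0.045 ]
 [ 0.7397 -0.1375  0.045 ]
 [ 0.508  -0.1706  0.045 ]
 [ 0.4767  0.0235  0.045 ]]
[np.float64(0.1974), np.float64(0.2341), np.float64(0.1966), np.float64(0.2404)]
yaw deg 8.245991431413524 origin [ 0.62957005 -0.05369481]
scene [[ 0.4912  0.0175  0.045 ]
 [ 0.7189  0.0542  0.045 ]
 [ 0.7535 -0.1473  0.045 ]
 [ 0.5187 -0.1722  0.045 ]]
corners in D [[ 0.1002  0.0987]
 [ 0.097  -0.0987]
 [-0.1371 -0.0983]
 [-0.1402  0.0983]]
fin [[0.0762 0.021 ]
 [0.0516 0.0166]] [15.40770364 17.83326497]
fin scene [[0.0616 0.0057]
 [0.0831 0.0154]] [ 5.28666556 10.49888371]
tab [[-0.1255  0.0222]
 [-0.1254 -0.0221]]
tab sc [[-0.1164 -0.0254]
 [-0.1152  0.0181]]
bowl [[0.48877025 0.41572031 0.02      ]]
jar [[ 0.62355488 -0.41304712  0.02      ]]
clip [[ 0.34971959 -0.26478257  0.02      ]]
top [array([[334.94434677, 184.43805376]])]
scene [array([[351.5872651 , 267.15099592]])]
```

Run:
```python
from h import *
c=np.array([[88,155],[405,118],[458,492],[140,540]])/4.2+[270,120]
cs=np.array([[650,232],[470,530],[42,290],[258,42]])/4.+[255,225]
# dome top and screws as well: screws order TL,TR,BR,BL
c=np.vstack([c,np.array([[105,170],[388,130],[440,480],[155,520]])/4.2+[270,120]])
cs=np.vstack([cs,np.array([[630,232],[460,500],[64,275],[260,48]])/4.+[255,225]])
a,da=ray("top",c);b,db=ray("scene",cs)
print(a,b)
for i in range(8):
    A=np.c_[da[i],-db[i]];t=np.linalg.lstsq(A,b-a,rcond=None)[0]
    p=a+da[i]*t[0];q=b+db[i]*t[1];print(((p+q)/2).round(4),np.linalg.norm(p-q).round(4))
```

```text
[ 0.40701962 -0.01144938  1.38256855] [ 0.91731612 -0.49007494  0.80370661]
[0.7167 0.059  0.0379] 0.001
[ 0.7448 -0.1352  0.039 ] 0.0091
[ 0.5108 -0.1697  0.0339] 0.006
[0.4799 0.0261 0.0287] 0.0063
[0.7084 0.0493 0.0401] 0.0047
[ 0.7347 -0.1259  0.0412] 0.0045
[ 0.5169 -0.1586  0.0409] 0.004
[0.491  0.0161 0.0409] 0.0045
```

play_rows([
  {"dx": 5,"dy": -3,"dz": -4,"claw": 0.6},
  {"dx": 9,"dy": -6,"dz": -7,"claw": 0.6},
  {"dx": 13,"dy": -8.5,"dz": -7,"claw": 0.6},
  {"dx": 17,"dy": -11,"dz": -7,"claw": 0.6},
  {"dx": 21,"dy": -14,"dz": -7,"claw": 0.6},
])

```text
invalid input
```

play_rows([
  {"dx": 5,"dy": -3,"dz": -4,"rx": 0,"ry": 0,"rz": 0,"claw": 0.6},
  {"dx": 9,"dy": -6,"dz": -7,"rx": 0,"ry": 0,"rz": 0,"claw": 0.6},
  {"dx": 13,"dy": -8.5,"dz": -7,"rx": 0,"ry": 0,"rz": 0,"claw": 0.6},
  {"dx": 17,"dy": -11,"dz": -7,"rx": 0,"ry": 0,"rz": 0,"claw": 0.6},
  {"dx": 21,"dy": -14,"dz": -7,"rx": 0,"ry": 0,"rz": 0,"claw": 0.6},
])

```text
time: 0.65
tool_pos: [0.3768, -0.3761, 0.301]
tool_rot: [-0.0, 0.979, 0.204, 0.0]
contact_force: [-0.1, -0.9, 0.1]
gripper_width: 0.4
```

play_rows([
  {"dx": 4,"dy": -2.7,"dz": 0,"rx": 0,"ry": 0,"rz": 0,"claw": 0.6},
  {"dx": 8,"dy": -5.4,"dz": 0,"rx": 0,"ry": 0,"rz": 0,"claw": 0.6},
  {"dx": 12,"dy": -8,"dz": 0,"rx": 0,"ry": 0,"rz": 0,"claw": 0.6},
  {"dx": 16,"dy": -10.7,"dz": 0,"rx": 0,"ry": 0,"rz": 0,"claw": 0.6},
  {"dx": 20,"dy": -13.4,"dz": 0,"rx": 0,"ry": 0,"rz": 0,"claw": 0.6},
])

```text
time: 1.15
tool_pos: [0.5074, -0.1715, 0.301]
tool_rot: [-0.0, 0.979, 0.204, 0.0]
contact_force: [-0.1, 0.3, 0.2]
gripper_width: 0.399
```

play_rows([
  {"dx": 5,"dy": -3,"dz": 0,"rx": 0,"ry": 0,"rz": 0,"claw": 0.6},
  {"dx": 9,"dy": -6,"dz": 0,"rx": 0,"ry": 0,"rz": 0,"claw": 0.6},
  {"dx": 9,"dy": -6,"dz": 0,"rx": 0,"ry": 0,"rz": 0,"claw": 0.6},
])

```text
time: 1.45
tool_pos: [0.5672, -0.0765, 0.3004]
tool_rot: [-0.001, 0.978, 0.206, 0.0]
contact_force: [-0.1, -0.8, -0.7]
gripper_width: 0.398
```

Run:
```python
from h import *
import pickle
s=monitor.state();print(s["tool_pos"],s["joint_pos"],s["joint_vel"],s["time"])
im=grab_frame("wrist");cv2.imwrite("pics/w1.png",im);pickle.dump(s,open("s1.pkl","wb"))
```

```text
[ 0.56723809 -0.07646398  0.30041972] [-0.2649295  -0.10408267  1.65273701  0.00189704  1.59329403  0.89039002] [ 0.11210371  0.07182651 -0.06715985 -0.04866131  0.00545867  0.13132606] 1.45
```

View pics/w1.png

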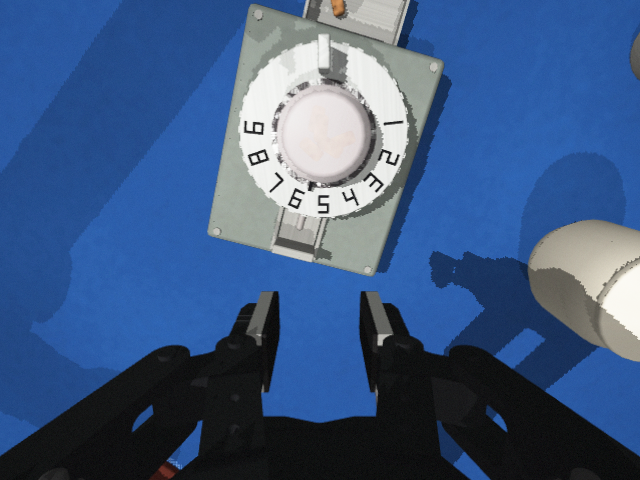

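Run:
```python
import cv2
a=cv2.imread("pics/w1.png")[0:285,200:450]; cv2.imwrite("pics/w1z.png",cv2.resize(a,None,fx=2.1*1,fy=2.1,interpolation=cv2.INTER_CUBIC))
```

```text
(no output)
```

View pics/w1z.png

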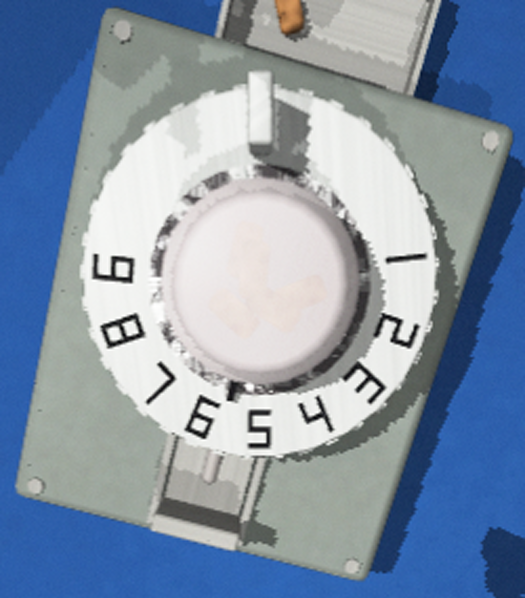

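Run:
```python
from h import *
import pickle
s=pickle.load(open("s1.pkl","rb"))
def U(a): return np.array(a,float)/2.1+[200,0]
P=onz("wrist",U([[103,10],[512,130],[365,580],[17,492]]),.045,s)
S=onz("wrist",U([[122,30],[491,141],[353,566],[36,486]]),.045,s)
for X in(P,S):
    print(X.round(4),[np.linalg.norm(X[i]-X[(i+1)%4]).round(4) for i in range(4)])
    f=((X[0]+X[1])-(X[2]+X[3]))[:2]; g=((X[0]+X[3])-(X[2]+X[1]))[:2]
    yaw=np.arctan2(f[1],f[0]);yg=np.arctan2(-g[0],g[1]); print(np.degrees([yaw,yg]))
    yaw=(yaw+yg)/2; ex=np.array([np.cos(yaw),np.sin(yaw)]); o=X.mean(0)[:2]+.02*ex; print("o",o)
ey=np.array([-ex[1],ex[0]])
def inD(p): d=p[:,:2]-o; r=np.c_[d@ex,d@ey]; return np.c_[r*1000,np.degrees(np.arctan2(r[:,1],r[:,0]))].round(1)
print("fin top",inD(onz("wrist",U([[260,72],[260,142]]),.111,s)))
print("index",inD(onz("wrist",U([[233,392]]),.083,s)))
print("tab",inD(onz("wrist",U([[150,529],[238,549],[156,512],[243,528]]),.083,s)))
print("disc ctr(edges)",inD(onz("wrist",U([[83,282],[437,262]]),.080,s)))
print("dome",inD(onz("wrist",U([[262,275]]),.11,s)))
```

```text
[[ 0.714   0.0606  0.045 ]
 [ 0.7456 -0.1321  0.045 ]
 [ 0.5148 -0.1696  0.045 ]
 [ 0.4847  0.023   0.045 ]] [np.float64(0.1953), np.float64(0.2338), np.float64(0.1949), np.float64(0.2324)]
[9.27291157 9.10185876]
o [ 0.63448622 -0.05136333]
[[ 0.7101  0.0499  0.045 ]
 [ 0.7375 -0.1254  0.045 ]
 [ 0.5195 -0.1599  0.045 ]
 [ 0.4919  0.0148  0.045 ]] [np.float64(0.1775), np.float64(0.2207), np.float64(0.1769), np.float64(0.221)]
[9.07274256 8.93407044]
o [ 0.63450777 -0.05203294]
fin top [[75.5 20.8 15.4]
 [51.9 14.4 15.5]]
index [[ -49.6   -0.3 -179.7]]
tab [[-125.1   22.3  169.9]
 [-124.   -22.1 -169.9]
 [-115.8   21.4  169.5]
 [-112.8  -21.7 -169.1]]
disc ctr(edges) [[-19.5  77.6 104.1]
 [ 29.7 -74.1 -68.2]]
dome [[4.  0.6 8.6]]
```

play_rows([
  {"dx": 4.5,"dy": 0.1,"dz": 1,"rx": 0,"ry": 0,"rz": 0,"claw": 0.6},
  {"dx": 9,"dy": 0.2,"dz": 3,"rx": 0,"ry": 0,"rz": -0.014,"claw": 0.6},
  {"dx": 13,"dy": 0.35,"dz": 6,"rx": 0,"ry": 0,"rz": -0.014,"claw": 0.6},
  {"dx": 13.95,"dy": 0.35,"dz": 10,"rx": 0,"ry": 0,"rz": -0.014,"claw": 0.6},
  {"dx": 13.95,"dy": 0.35,"dz": 13,"rx": 0,"ry": 0,"rz": -0.014,"claw": 0.6},
])

```text
time: 2.0
tool_pos: [0.696, -0.0247, 0.167]
tool_rot: [-0.001, 0.977, 0.213, -0.001]
contact_force: [-0.2, -0.0, -1.2]
gripper_width: 0.402
```

Run:
```python
from h import *
s=monitor.state();q=s["tool_rot"];print(s["tool_pos"],q,s["joint_pos"],s["gripper_width"])
im=grab_frame("wrist");cv2.imwrite("pics/w2.png",im)
```

```text
[ 0.69596704 -0.02469258  0.16698006] [-0.001064    0.9770932   0.21280493 -0.0013461 ] [-1.42639417e-01  2.61944545e-01  1.48890730e+00  1.06939045e-03
  1.39400713e+00  9.99076982e-01] 0.40228553570563363
```

View pics/w2.png

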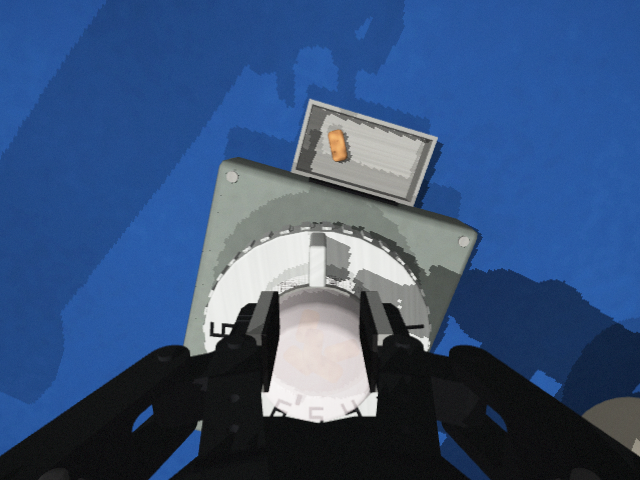

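The wrist view shows the fin at (318,260), centred between the pads (columns 278 and 360) and parallel to them. The fingertips clear the dome, so I'll lower them over the fin.

play_rows([
  {"dx": 0.1,"dy": 0,"dz": 2.5,"rx": 0,"ry": 0,"rz": 0,"claw": 0.6},
  {"dx": 0.2,"dy": -0.1,"dz": 5,"rx": 0,"ry": 0,"rz": 0,"claw": 0.6},
  {"dx": 0.2,"dy": -0.1,"dz": 7,"rx": 0,"ry": 0,"rz": 0,"claw": 0.6},
  {"dx": 0.2,"dy": -0.1,"dz": 8,"rx": 0,"ry": 0,"rz": 0,"claw": 0.6},
  {"dx": 0.2,"dy": -0.1,"dz": 8,"rx": 0,"ry": 0,"rz": 0,"claw": 0.6},
])

```text
time: 2.55
tool_pos: [0.6926, -0.024, 0.0812]
tool_rot: [-0.002, 0.977, 0.212, -0.006]
contact_force: [0.8, -0.1, -0.2]
gripper_width: 0.404
```

Run:
```python
from h import *
s=monitor.state();q=s["tool_rot"];print(s["tool_pos"],q,s["contact_force"],s["gripper_width"])
im=grab_frame("wrist");cv2.imwrite("pics/w3.png",im)
# waypoints: TCP at radius .069, tool-x at radial angle
o=np.array([.6345,-.0517]);y0=np.radians(9.05)
Rt=R.from_quat([q[1],q[2],q[3],q[0]]).as_matrix(); p0=s["tool_pos"]; cur=np.degrees(np.arctan2(Rt[1,0],Rt[0,0])-y0);print("cur ang",cur, "r",np.linalg.norm(p0[:2]-o),np.degrees(np.arctan2(*(p0[:2]-o)[::-1])-y0))
for a in(10,2,-6,-14,-22,-30,-36,-40):
    w=np.radians(a)+y0; d=np.array([*(o+.069*np.array([np.cos(w),np.sin(w)])),p0[2]])-p0
    print(a,(Rt.T@d*100).round(2),"rz",-np.radians(a-cur).round(3))
```

```text
[ 0.6925679  -0.02404264  0.08123657] [-0.00249454  0.97726706  0.2119113  -0.0060387 ] [ 0.79399406 -0.08441777 -0.18196353] 0.40435871567863285
cur ang 15.421585607610796 r 0.0643180427838602 16.418149571926364
10 [ 0.44  0.76 -0.01] rz 0.095
2 [ 0.28  1.71 -0.02] rz 0.234
-6 [-0.01  2.63 -0.02] rz 0.374
-14 [-0.42  3.5  -0.02] rz 0.514
-22 [-0.95  4.3  -0.02] rz 0.653
-30 [-1.59  5.03 -0.02] rz 0.793
-36 [-2.13  5.51 -0.02] rz 0.897
-40 [-2.51  5.79 -0.02] rz 0.967
```

View pics/w3.png

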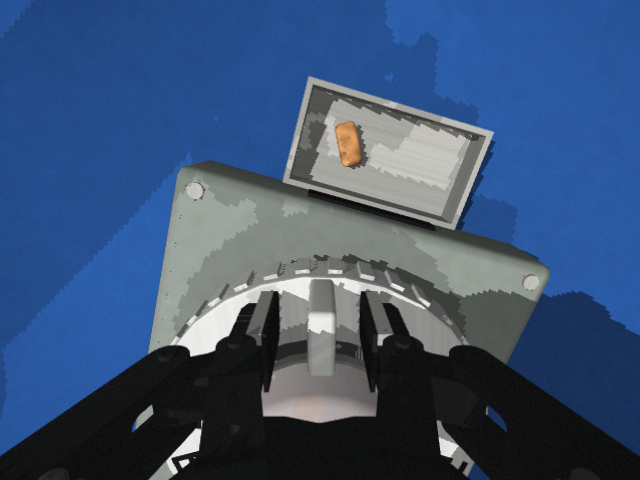

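The fin is between the pads at (320,325) with free gaps on both sides. I'll raise the tool slightly and narrow the gap.

play_rows([
  {"dx": 0.2,"dy": 0,"dz": -0.6,"rx": 0,"ry": 0,"rz": 0,"claw": 0.77},
  {"dx": 0.4,"dy": 0.1,"dz": -0.6,"rx": 0,"ry": 0,"rz": 0,"claw": 0.77},
  {"dx": 0.4,"dy": 0.1,"dz": -0.6,"rx": 0,"ry": 0,"rz": 0,"claw": 0.77},
])

```text
time: 2.9
tool_pos: [0.6982, -0.0235, 0.0892]
tool_rot: [-0.002, 0.977, 0.212, -0.004]
contact_force: [0.8, 0.3, -1.2]
gripper_width: 0.232
```

```bash
cat > wp.py <<'E'
from h import *
import sys
s=monitor.state();q=s["tool_rot"];print(s["time"],s["tool_pos"],q,s["contact_force"],s["gripper_width"])
o=np.array([.6345,-.0517]);y0=np.radians(9.05)
Rt=R.from_quat([q[1],q[2],q[3],q[0]]).as_matrix(); p0=s["tool_pos"]; cur=np.degrees(np.arctan2(Rt[1,0],Rt[0,0])-y0);print("cur ang",cur, "r",np.linalg.norm(p0[:2]-o),np.degrees(np.arctan2(*(p0[:2]-o)[::-1])-y0))
for a in map(float,sys.argv[1:]):
    w=np.radians(a)+y0; d=np.array([*(o+.068*np.array([np.cos(w),np.sin(w)])),.087])-p0
    Rg=np.array([[np.cos(w),np.sin(w),0],[np.sin(w),-np.cos(w),0],[0,0,-1]])
    print(a,(Rt.T@d*100).round(2),R.from_matrix(Rt.T@Rg).as_rotvec().round(3))
E
python3 wp.py 10 4 -2 -8 -14
```

```text
2.9 [ 0.69817563 -0.02351391  0.08920384] [-0.00191483  0.97727699  0.21191456 -0.00427177] [ 0.77907871  0.2806997  -1.20990656] 0.23160087523146103
cur ang 15.42061890296669 r 0.06963505645938062 14.826631918364287
10.0 [-0.19  0.57  0.22] [-0.005  0.008  0.095]
4.0 [-0.3   1.28  0.22] [-0.005  0.008  0.199]
-2.0 [-0.47  1.96  0.21] [-0.004  0.008  0.304]
-8.0 [-0.72  2.63  0.21] [-0.004  0.009  0.409]
-14.0 [-1.04  3.27  0.21] [-0.003  0.009  0.513]
```

play_rows([
  {"dx": -0.2,"dy": 0.57,"dz": 0.2,"rx": 0,"ry": 0,"rz": 0.095,"claw": 0.77},
  {"dx": -0.3,"dy": 1.28,"dz": 0.2,"rx": 0,"ry": 0,"rz": 0.2,"claw": 0.77},
  {"dx": -0.47,"dy": 1.96,"dz": 0.2,"rx": 0,"ry": 0,"rz": 0.304,"claw": 0.77},
  {"dx": -0.72,"dy": 2.63,"dz": 0.2,"rx": 0,"ry": 0,"rz": 0.409,"claw": 0.77},
  {"dx": -1.04,"dy": 3.27,"dz": 0.2,"rx": 0,"ry": 0,"rz": 0.513,"claw": 0.77},
])

```text
time: 3.4
tool_pos: [0.7009, -0.0464, 0.0874]
tool_rot: [-0.012, 0.999, -0.044, -0.007]
contact_force: [-3.8, 39.4, 6.6]
gripper_width: 0.234
```

```bash
python3 wp.py -18 -23 -28 -32 -36
```

```text
3.4 [ 0.7009362  -0.04641899  0.08739989] [-0.01217776  0.99891507 -0.04433511 -0.00740147] [-3.76819942 39.40557544  6.61250721] 0.23355813446205284
cur ang -14.121847601876272 r 0.06664576698516085 -4.505118237860003
-18.0 [ 0.21  1.57 -0.  ] [-0.023  0.017  0.067]
-23.0 [ 0.15  2.16 -0.01] [-0.022  0.018  0.155]
-28.0 [ 0.03  2.74 -0.03] [-0.022  0.019  0.242]
-32.0 [-0.1   3.2  -0.03] [-0.021  0.019  0.312]
-36.0 [-0.26  3.65 -0.04] [-0.02   0.02   0.382]
```

```bash
python3 - <<'E'
from h import *
for n in("wrist","top"): cv2.imwrite(f"pics/{n}4.png",grab_frame(n))
E
python3 - <<'E'
import cv2
a=cv2.imread("pics/top4.png")[120:260,270:400]; cv2.imwrite("pics/top4z.png",cv2.resize(a,None,fx=4.2,fy=4.2))
E
python3 wp.py
```

```text
3.5 [ 0.70229121 -0.05453577  0.08744816] [-0.00238499  0.9990775  -0.0426207  -0.00468425] [ 0.337034   -0.72544203  0.20694422] 0.23071584830895422
cur ang -13.934323236692086 r 0.06785049123061652 -11.445337021736462
```

View pics/wrist4.png

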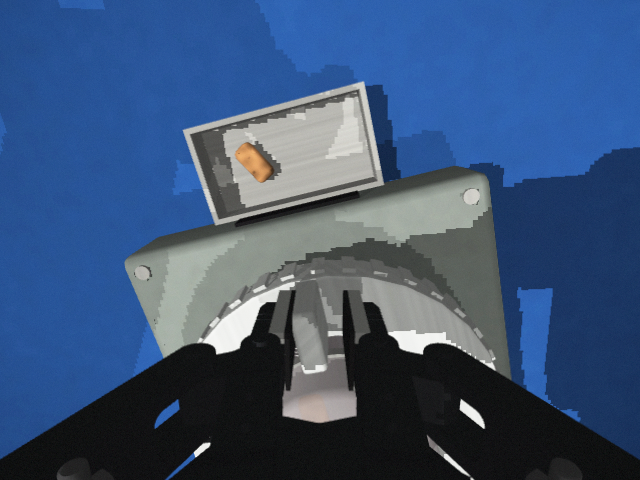

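View pics/top4z.png

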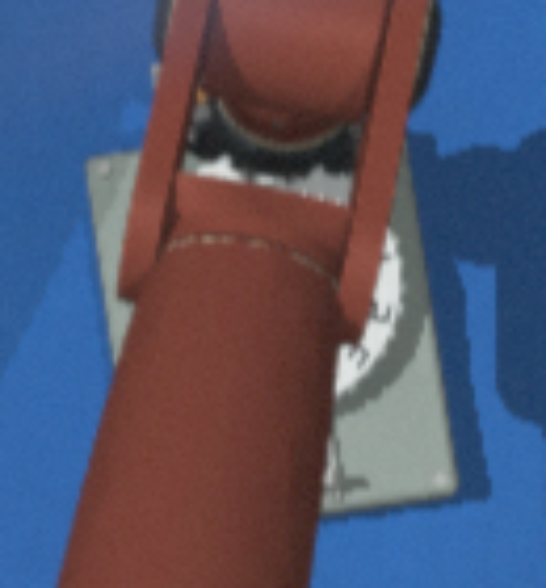

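The pushed fin now trails against the left pad at (305,320), and the force is back near 0. The 39 N came from pushing too fast, so I'll go slower.

```bash
python3 wp.py -14 -17 -19 -22 -24
```

```text
3.5 [ 0.70229121 -0.05453577  0.08744816] [-0.00238499  0.9990775  -0.0426207  -0.00468425] [ 0.337034   -0.72544203  0.20694422] 0.23071584830895422
cur ang -13.934323236692086 r 0.06785049123061652 -11.445337021736462
-14.0 [0.02 0.3  0.04] [-0.004  0.01   0.001]
-17.0 [0.01 0.66 0.04] [-0.004  0.01   0.053]
-19.0 [-0.    0.9   0.04] [-0.004  0.01   0.088]
-22.0 [-0.05  1.25  0.04] [-0.004  0.01   0.141]
-24.0 [-0.08  1.48  0.04] [-0.004  0.01   0.176]
```

play_rows([
  {"dx": 0,"dy": 0.3,"dz": 0,"rx": 0,"ry": 0,"rz": 0.02,"claw": 0.77},
  {"dx": 0,"dy": 0.6,"dz": 0,"rx": 0,"ry": 0,"rz": 0.05,"claw": 0.77},
  {"dx": 0,"dy": 0.9,"dz": 0,"rx": 0,"ry": 0,"rz": 0.09,"claw": 0.77},
  {"dx": -0.05,"dy": 1.2,"dz": 0,"rx": 0,"ry": 0,"rz": 0.135,"claw": 0.77},
  {"dx": -0.1,"dy": 1.5,"dz": 0,"rx": 0,"ry": 0,"rz": 0.175,"claw": 0.77},
])

```text
time: 4.0
tool_pos: [0.7, -0.0704, 0.0874]
tool_rot: [-0.002, 0.991, -0.132, -0.005]
contact_force: [0.2, 0.3, 0.1]
gripper_width: 0.226
```

```bash
python3 wp.py -26 -29 -31 -34 -36
```

```text
4.0 [ 0.69999271 -0.07035421  0.08742212] [-0.00173344  0.99130252 -0.13150326 -0.00481593] [0.21906926 0.2783656  0.090666  ] 0.2258482406861162
cur ang -24.162514702628105 r 0.06809753933655897 -24.948479983229934
-26.0 [-0.01  0.12  0.04] [-0.002  0.01   0.032]
-29.0 [-0.03  0.48  0.04] [-0.002  0.01   0.084]
-31.0 [-0.06  0.72  0.04] [-0.002  0.01   0.119]
-34.0 [-0.11  1.07  0.04] [-0.001  0.01   0.172]
-36.0 [-0.15  1.3   0.04] [-0.001  0.01   0.207]
```

play_rows([
  {"dx": 0,"dy": 0.25,"dz": 0,"rx": 0,"ry": 0,"rz": 0.04,"claw": 0.77},
  {"dx": 0,"dy": 0.5,"dz": 0,"rx": 0,"ry": 0,"rz": 0.085,"claw": 0.77},
  {"dx": -0.05,"dy": 0.75,"dz": 0,"rx": 0,"ry": 0,"rz": 0.125,"claw": 0.77},
  {"dx": -0.1,"dy": 1.0,"dz": 0,"rx": 0,"ry": 0,"rz": 0.165,"claw": 0.77},
  {"dx": -0.15,"dy": 1.3,"dz": 0,"rx": 0,"ry": 0,"rz": 0.205,"claw": 0.77},
])

```text
time: 4.5
tool_pos: [0.6975, -0.0739, 0.0874]
tool_rot: [-0.01, 0.972, -0.233, -0.004]
contact_force: [10.5, 31.9, -3.0]
gripper_width: 0.231
```

```bash
python3 wp.py -38 -40 -43 -45 -48
```

```text
4.5 [ 0.69750435 -0.07391192  0.0874244 ] [-0.01031995  0.97238899 -0.23310423 -0.00394644] [10.53949255 31.94513237 -2.96049647] 0.23146913061074623
cur ang -36.00495408558244 r 0.06680507303716558 -28.469884350978468
-38.0 [0.17 1.11 0.02] [-0.018  0.013  0.035]
-40.0 [0.16 1.35 0.02] [-0.018  0.013  0.07 ]
-43.0 [0.13 1.7  0.01] [-0.017  0.014  0.122]
-45.0 [0.09 1.94 0.01] [-0.017  0.014  0.157]
-48.0 [0.03 2.29 0.  ] [-0.017  0.014  0.209]
```

play_rows([
  {"dx": 0.1,"dy": 0.95,"dz": 0,"rx": 0,"ry": 0,"rz": 0.0,"claw": 0.77},
])

```text
time: 4.6
tool_pos: [0.6975, -0.0736, 0.0873]
tool_rot: [-0.02, 0.972, -0.233, -0.001]
contact_force: [16.5, 28.5, -5.8]
gripper_width: 0.229
```

```bash
python3 wp.py -38 -40 -43 -45 -48;python3 - <<'E'
from h import *
cv2.imwrite(f"pics/wrist5.png",grab_frame("wrist"))
E
python3 wp.py
```

```text
4.6 [ 0.69754156 -0.07358138  0.08734931] [-0.01969375  0.97227069 -0.23302285 -0.00148891] [16.48493827 28.52802536 -5.78127677] 0.22856386085878297
cur ang -35.99255586630897 r 0.06673105626124196 -28.19161031471163
-38.0 [ 0.18  1.14 -0.01] [-0.037  0.013  0.035]
-40.0 [ 0.17  1.38 -0.02] [-0.037  0.013  0.07 ]
-43.0 [ 0.14  1.74 -0.03] [-0.037  0.014  0.122]
-45.0 [ 0.11  1.97 -0.04] [-0.037  0.015  0.157]
-48.0 [ 0.04  2.32 -0.05] [-0.036  0.016  0.209]
4.65 [ 0.69756133 -0.07364219  0.08731923] [-0.02037732  0.97225172 -0.23304425 -0.00131766] [14.35063938 28.973825   -4.61170427] 0.2304130178795589
cur ang -35.994975641409084 r 0.06676968744455662 -28.23534232907542
```

View pics/wrist5.png

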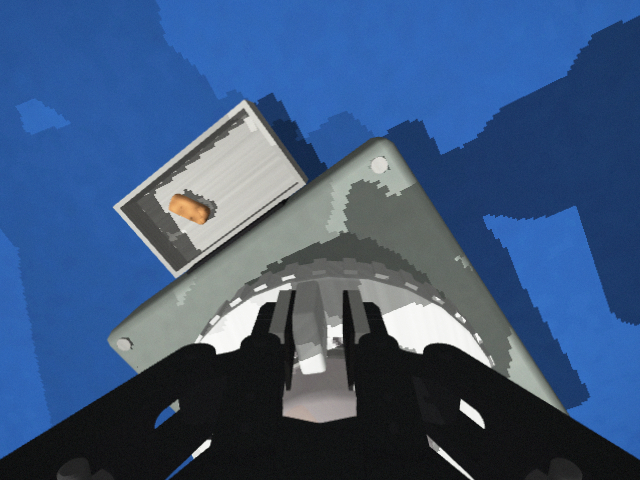

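Run:
```python
from h import *
s=monitor.state();F=s["contact_force"];M=s["ft_torque"];print(F,M,s["joint_pos"],s["joint_efforts"])
r=np.cross(F,M)/(F@F);print("closest point to ref of line",r,"dir",F/np.linalg.norm(F),"par",F@M/np.linalg.norm(F))
cv2.imwrite("pics/sc5.png",grab_frame("scene"))
a=cv2.imread("pics/sc5.png")[180:400,220:500]; cv2.imwrite("pics/sc5z.png",cv2.resize(a,None,fx=2.7,fy=2.7,interpolation=cv2.INTER_CUBIC))
```

```text
[14.35063938 28.973825   -4.61170427] [ 4.44389397 -2.14020028  0.16485891] [-0.22751258  0.34237854  1.53094761  0.04268349  1.27084489  1.80113145] [-21.5019393  -51.56590819 -32.83098936  -7.70248353   1.88580014
   0.2637194 ]
closest point to ref of line [-0.00477493 -0.02143053 -0.14949954] dir [ 0.43939175  0.88712839 -0.1412024 ] par 0.030699438168732513
```

View pics/sc5z.png

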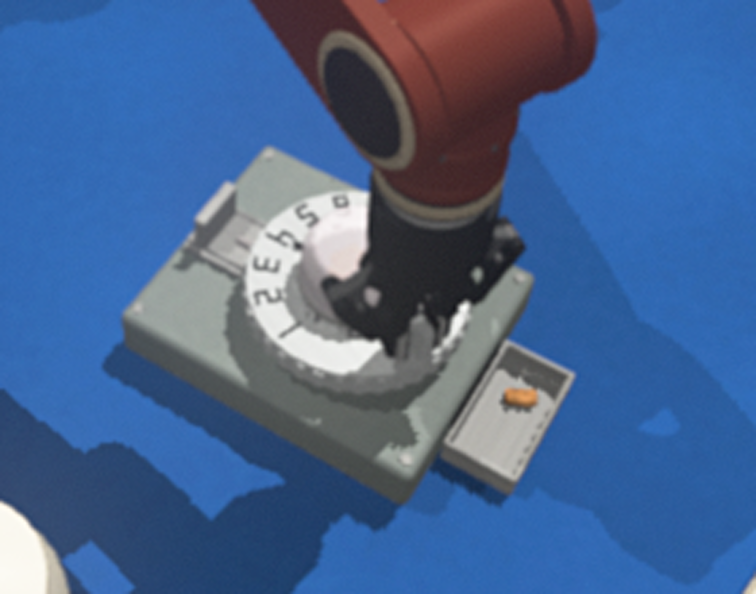

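Run:
```python
import cv2,numpy as np
a=[cv2.resize(cv2.imread(f"pics/wrist{i}.png")[255:385,260:380],None,fx=3.3,fy=3.3,interpolation=cv2.INTER_CUBIC) for i in(4,5)]
a=[cv2.convertScaleAbs(x,alpha=1.3,beta=20) for x in a]
cv2.imwrite("pics/cmp.png",np.hstack(a))
```

```text
(no output)
```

View pics/cmp.png

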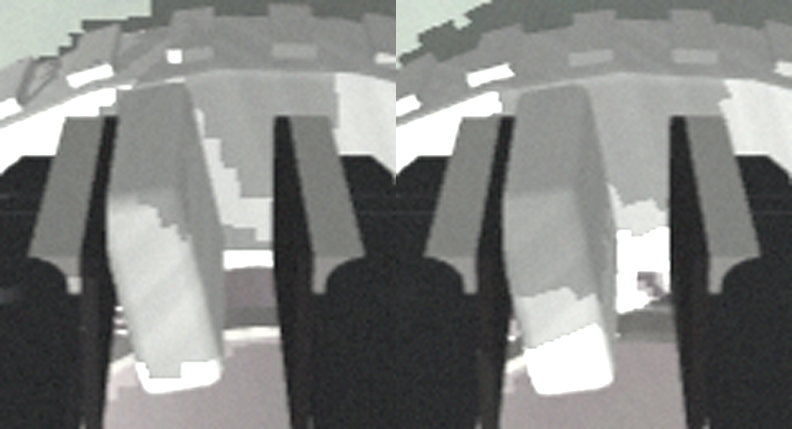

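Run:
```python
from h import *
o=np.array([.6345,-.0517]);y=np.radians(9.05);ex=np.array([np.cos(y),np.sin(y)]);ey=np.array([-ex[1],ex[0]])
S=[(dict(tool_pos=np.array([.70094,-.04642,.0874]),tool_rot=[-0.01217776,0.99891507,-0.04433511,-0.00740147]),[[147,195],[181,388]]),
(dict(tool_pos=np.array([.69754,-.07358,.08735]),tool_rot=[-0.01969375,0.97227069,-0.23302285,-0.00148891]),[[147+396-3,195],[181+396-5,388]])]
for i,(s,uv) in enumerate(S):
    uv=np.array(uv,float); uv[:,0]-=396*i; P=onz("wrist",uv/3.3+[260,255],.111,s)
    d=P[:,:2]-o; r=np.c_[d@ex,d@ey]; print(r*1000,np.degrees(np.arctan2(r[:,1],r[:,0])),np.degrees(np.arctan2(*(r[0]-r[1])[::-1])),np.linalg.norm(r[0]-r[1]))
```

```text
[[78.73801468 -3.17788415]
 [53.90487705 -0.689505  ]] [-2.31121626 -0.73283856] -5.722164193526962 0.02495749897932199
[[ 70.88716283 -34.11698178]
 [ 48.98057533 -22.40982899]] [-25.70084933 -24.58527071] -28.120601350182994 0.024838599044444895
```

The fin is held just past click 4, at about -25°, while the tool pushes with about 33 N on the fin's outer edge. I'll back off, align the pads with the fin, and push slowly against its middle.

```bash
python3 wp.py -24 -26
```

```text
4.7 [ 0.69756019 -0.07360888  0.08731139] [-0.01985347  0.97229022 -0.23292824 -0.00141667] [14.58581569 26.92144246 -5.0540095 ] 0.22752693945508073
cur ang -35.98144530745008 r 0.06675767312847658 -28.208662960198303
-24.0 [ 0.04 -0.51  0.05] [-0.039  0.008 -0.209]
-26.0 [ 0.08 -0.27  0.04] [-0.039  0.009 -0.174]
```

play_rows([
  {"dx": 0.1,"dy": -0.3,"dz": -0.1,"rx": -0.03,"ry": 0.01,"rz": -0.1,"claw": 0.77},
  {"dx": 0.2,"dy": -0.5,"dz": -0.2,"rx": -0.039,"ry": 0.01,"rz": -0.19,"claw": 0.77},
  {"dx": 0.2,"dy": -0.5,"dz": -0.2,"rx": -0.039,"ry": 0.01,"rz": -0.19,"claw": 0.77},
])

```text
time: 5.0
tool_pos: [0.7019, -0.0702, 0.0896]
tool_rot: [0.0, 0.99, -0.14, 0.001]
contact_force: [0.1, 0.1, -0.3]
gripper_width: 0.23
```

```bash
python3 wp.py -24 -28 -31;python3 - <<'E'
from h import *
cv2.imwrite(f"pics/wrist6.png",grab_frame("wrist"))
a=cv2.imread("pics/wrist6.png")[235:395,220:420];cv2.imwrite("pics/w6z.png",cv2.resize(cv2.convertScaleAbs(a,alpha=1.3,beta=20),None,fx=3.5,fy=3.5,interpolation=cv2.INTER_CUBIC))
E
```

```text
5.0 [ 0.70187357 -0.07017728  0.08961097] [ 4.56895928e-04  9.90159374e-01 -1.39940146e-01  9.79979003e-04] [ 0.14203161  0.06202221 -0.25435059] 0.23006896946826658
cur ang -25.13873764018952 r 0.06986134950130071 -24.386357630486838
-24.0 [-0.19 -0.04  0.26] [ 0.001 -0.002 -0.02 ]
-28.0 [-0.19  0.43  0.26] [ 0.001 -0.002  0.05 ]
-31.0 [-0.22  0.79  0.26] [ 0.001 -0.002  0.102]
```

View pics/w6z.png

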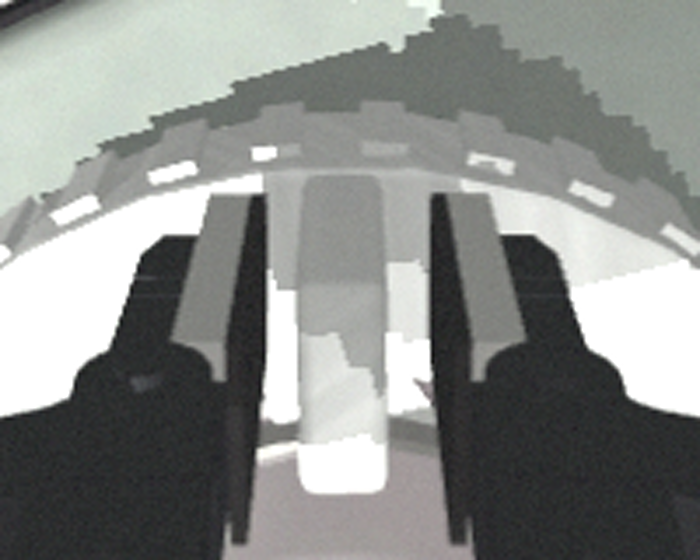

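Fin centred in the gap, click at about -24°. Pushing slowly now.

play_rows([
  {"dx": -0.05,"dy": 0.35,"dz": 0,"rx": 0,"ry": 0,"rz": 0.03,"claw": 0.77},
  {"dx": -0.05,"dy": 0.5,"dz": 0,"rx": 0,"ry": 0,"rz": 0.04,"claw": 0.77},
  {"dx": -0.05,"dy": 0.6,"dz": 0,"rx": 0,"ry": 0,"rz": 0.05,"claw": 0.77},
])

```text
time: 5.35
tool_pos: [0.7, -0.0743, 0.0894]
tool_rot: [-0.003, 0.986, -0.168, 0.001]
contact_force: [3.3, 12.2, 0.5]
gripper_width: 0.232
```

```bash
python3 wp.py -28 -32 -36
```

```text
5.35 [ 0.69995287 -0.07430389  0.08941814] [-0.00268849  0.98585645 -0.16756554  0.00127521] [ 3.34185505 12.22035735  0.48078338] 0.23189686962559736
cur ang -28.342960015053677 r 0.06924604283046337 -28.10214961653667
-28.0 [-0.13 -0.01  0.24] [-0.006 -0.002 -0.006]
-32.0 [-0.14  0.46  0.24] [-0.006 -0.001  0.064]
-36.0 [-0.19  0.94  0.24] [-0.006 -0.001  0.134]
```

play_rows([
  {"dx": 0,"dy": 0.4,"dz": 0,"rx": 0,"ry": 0,"rz": 0.01,"claw": 0.77},
  {"dx": 0,"dy": 0.6,"dz": 0,"rx": 0,"ry": 0,"rz": 0.02,"claw": 0.77},
])

```text
time: 5.55
tool_pos: [0.6995, -0.0748, 0.0894]
tool_rot: [-0.009, 0.984, -0.179, 0.003]
contact_force: [8.0, 21.3, -2.3]
gripper_width: 0.23
```

```bash
python3 wp.py -28 -32 -36
```

```text
5.55 [ 0.69951051 -0.07482123  0.08938079] [-0.00888921  0.98379918 -0.17903521  0.0025581 ] [ 7.99152762 21.34477881 -2.25468989] 0.22958503949792908
cur ang -29.679004887927668 r 0.06899969396661859 -28.628116147046846
-28.0 [-0.1  -0.07  0.24] [-0.018 -0.002 -0.029]
-32.0 [-0.1   0.41  0.23] [-0.018 -0.001  0.041]
-36.0 [-0.14  0.88  0.22] [-0.018 -0.001  0.11 ]
```

play_rows([
  {"dx": 0,"dy": 0.8,"dz": 0,"rx": -0.018,"ry": 0,"rz": 0,"claw": 0.77},
  {"dx": 0,"dy": 0.95,"dz": 0,"rx": -0.018,"ry": 0,"rz": 0,"claw": 0.77},
])

```text
time: 5.75
tool_pos: [0.6993, -0.0754, 0.0894]
tool_rot: [-0.009, 0.984, -0.18, 0.004]
contact_force: [13.9, 27.8, -2.8]
gripper_width: 0.227
```

```bash
python3 wp.py -28 -32 -36
python3 - <<'E'
from h import *
print([a for a in dir(manip) if a[0]!='_'])
s=monitor.state();F=s["contact_force"];M=s["ft_torque"];print(F,M)
E
```

```text
5.75 [ 0.69926175 -0.07544725  0.08944695] [-0.00886236  0.98361694 -0.18001301  0.00380775] [13.90510853 27.82969368 -2.82178413] 0.22723286807141282
cur ang -29.794327880207653 r 0.06897837871479709 -29.187299805524752
-28.0 [-0.1  -0.14  0.25] [-0.019 -0.005 -0.031]
-32.0 [-0.1   0.34  0.24] [-0.019 -0.004  0.039]
-36.0 [-0.14  0.81  0.23] [-0.019 -0.003  0.108]
['IKError', 'hold_point_z']
[13.90510853 27.82969368 -2.82178413] [ 4.36729093 -2.10829261  0.14226136]
```

play_rows([
  {"dx": 0,"dy": 1.0,"dz": 0,"rx": -0.018,"ry": 0,"rz": 0,"claw": 0.77},
  {"dx": 0,"dy": 1.1,"dz": 0,"rx": -0.018,"ry": 0,"rz": 0,"claw": 0.77},
])

```text
time: 5.95
tool_pos: [0.6992, -0.0757, 0.0894]
tool_rot: [-0.01, 0.983, -0.181, 0.006]
contact_force: [16.3, 31.0, -5.1]
gripper_width: 0.237
```

```bash
python3 wp.py -28 -32 -36
python3 - <<'E'
from h import *
cv2.imwrite(f"pics/wrist7.png",grab_frame("wrist"))
a=cv2.imread("pics/wrist7.png")[235:395,220:420];cv2.imwrite("pics/w7z.png",cv2.resize(cv2.convertScaleAbs(a,alpha=1.3,beta=20),None,fx=3.5,fy=3.5,interpolation=cv2.INTER_CUBIC))
E
```

```text
5.95 [ 0.6991743  -0.07569459  0.08942011] [-0.01026079  0.98347447 -0.1806674   0.00565478] [16.32311796 30.99588192 -5.12172419] 0.23703710298336178
cur ang -29.87343907816494 r 0.06898191595632769 -29.405183399043963
-28.0 [-0.1  -0.16  0.24] [-0.022 -0.008 -0.033]
-32.0 [-0.1   0.31  0.23] [-0.022 -0.007  0.037]
-36.0 [-0.14  0.79  0.22] [-0.023 -0.006  0.107]
```

View pics/w7z.png

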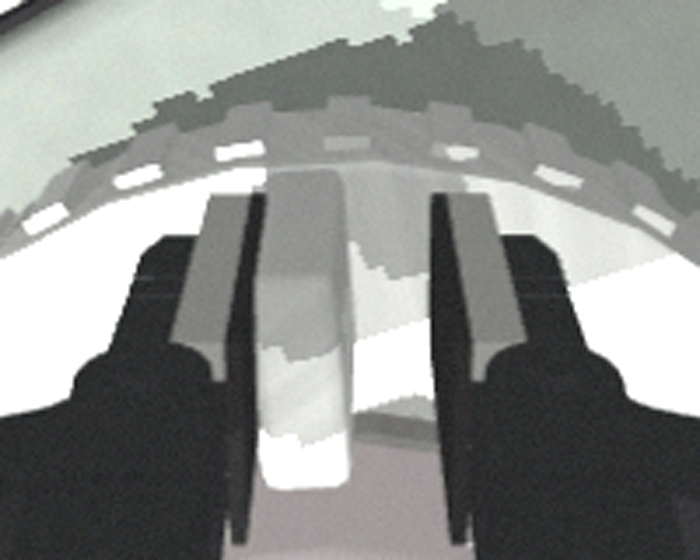

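play_rows([
  {"dx": 0,"dy": 1.3,"dz": 0,"rx": -0.022,"ry": 0,"rz": 0,"claw": 0.77},
  {"dx": 0,"dy": 1.5,"dz": 0,"rx": -0.022,"ry": 0,"rz": 0,"claw": 0.77},
])

```text
time: 6.2
tool_pos: [0.6989, -0.0764, 0.0894]
tool_rot: [-0.013, 0.983, -0.181, 0.008]
contact_force: [21.4, 41.7, -7.3]
gripper_width: 0.229
```

```bash
python3 wp.py -32 -36
```

```text
6.2 [ 0.69894368 -0.07639123  0.0894312 ] [-0.01282559  0.983361   -0.18102284  0.00820902] [21.42560233 41.73387861 -7.29730171] 0.22921642043216184
cur ang -29.920425127362307 r 0.06901191784225795 -30.014051255654262
-32.0 [-0.11  0.24  0.24] [-0.028 -0.011  0.036]
-36.0 [-0.14  0.72  0.22] [-0.029 -0.01   0.106]
```

At 47 N the fin still won't turn, so something is blocking it. I won't push harder. I'll back off, lift and look.

play_rows([
  {"dx": 0,"dy": -0.6,"dz": 0,"rx": -0.028,"ry": -0.01,"rz": 0,"claw": 0.77},
  {"dx": 0,"dy": -0.6,"dz": -1,"rx": -0.028,"ry": -0.01,"rz": 0,"claw": 0.77},
  {"dx": 0,"dy": -0.6,"dz": -5,"rx": -0.028,"ry": -0.01,"rz": 0,"claw": 0.77},
  {"dx": -1,"dy": -0.6,"dz": -9,"rx": -0.028,"ry": -0.01,"rz": 0,"claw": 0.77},
  {"dx": -4,"dy": -0.6,"dz": -12,"rx": -0.028,"ry": -0.01,"rz": 0,"claw": 0.77},
])

```text
time: 6.7
tool_pos: [0.6624, -0.0617, 0.2127]
tool_rot: [0.001, 0.983, -0.183, 0.003]
contact_force: [-0.7, 1.2, 0.9]
gripper_width: 0.226
```

play_rows([
  {"dx": -4,"dy": 0,"dz": -2,"rx": 0,"ry": 0,"rz": 0,"claw": 0.77},
  {"dx": -8,"dy": 0,"dz": -4,"rx": 0,"ry": 0,"rz": 0,"claw": 0.77},
  {"dx": -10,"dy": 0,"dz": -5,"rx": 0,"ry": 0,"rz": 0,"claw": 0.77},
  {"dx": -10,"dy": 0,"dz": -5,"rx": 0,"ry": 0,"rz": 0,"claw": 0.77},
])

```text
time: 7.1
tool_pos: [0.5681, -0.0264, 0.2655]
tool_rot: [0.001, 0.983, -0.184, 0.006]
contact_force: [0.6, -0.5, 0.9]
gripper_width: 0.231
```

Run:
```python
from h import *
import pickle
s=monitor.state();print(s["tool_pos"],s["contact_force"],s["time"])
im=grab_frame("wrist");cv2.imwrite("pics/w8.png",im);pickle.dump(s,open("s8.pkl","wb"))
```

```text
[ 0.56811529 -0.02639761  0.26547437] [ 0.6354355  -0.54195508  0.8905082 ] 7.1
```

View pics/w8.png

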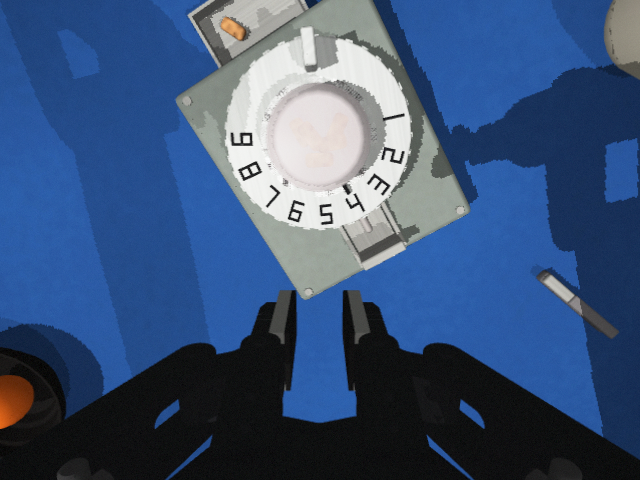

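Run:
```python
import cv2
a=cv2.imread("pics/w8.png")[0:300,170:480]; cv2.imwrite("pics/w8z.png",cv2.resize(a,None,fx=1.9,fy=1.9,interpolation=cv2.INTER_CUBIC))
a=cv2.imread("pics/w8.png")[165:280,300:440]; cv2.imwrite("pics/w8t.png",cv2.resize(a,None,fx=5,fy=5,interpolation=cv2.INTER_CUBIC))
a=cv2.imread("pics/w1.png")[165:280,230:370]; cv2.imwrite("pics/w1t.png",cv2.resize(a,None,fx=5,fy=5,interpolation=cv2.INTER_CUBIC))
```

```text
(no output)
```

View pics/w8t.png

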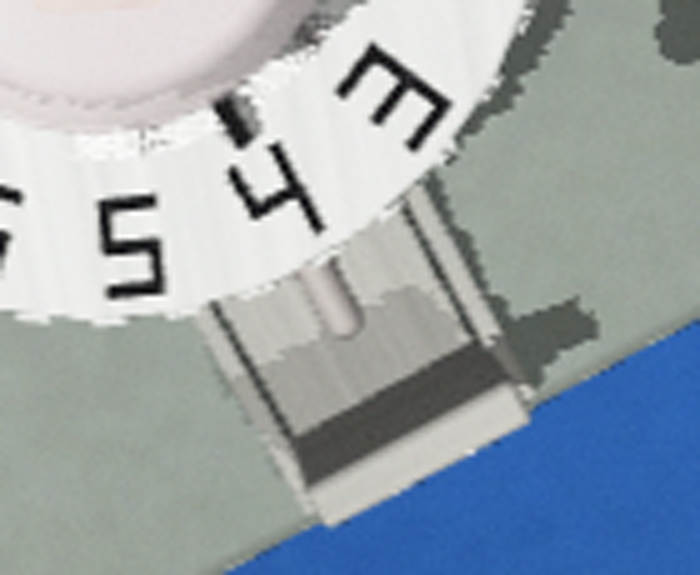

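View pics/w1t.png

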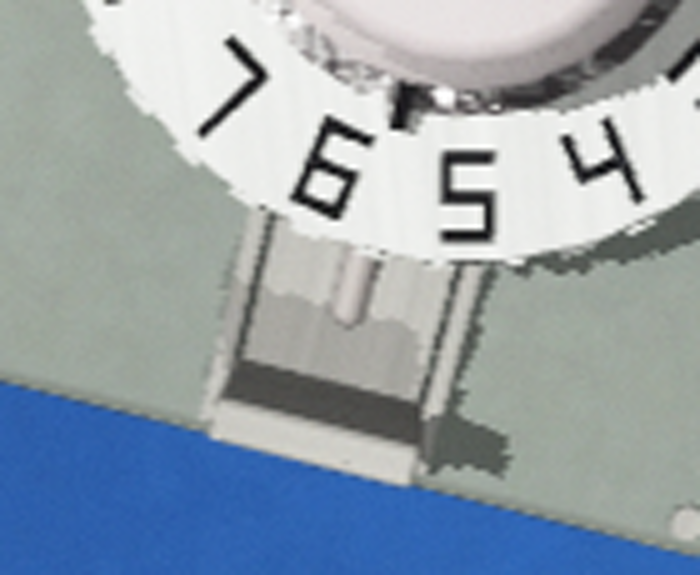

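View pics/w8z.png

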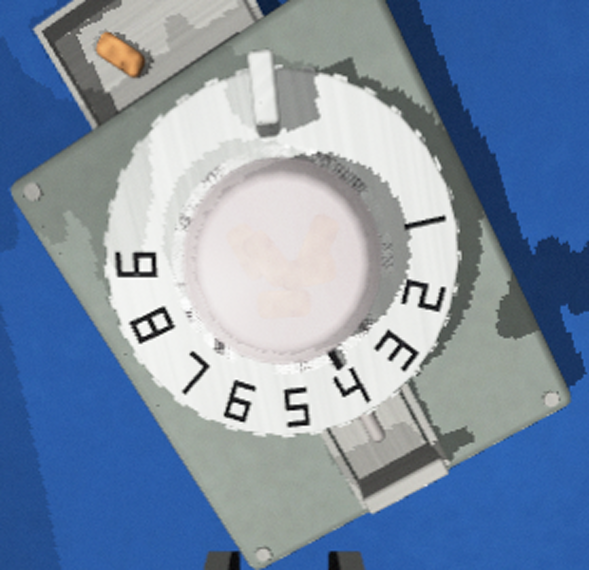

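Nothing looks wrong: 4 is at the index and the slide is unchanged. A rigid stop exactly at a click can only come from the slide's tongue, which is about 2.5 mm in. I'll draw the slide fully out, which still counts as out, and try again.

```bash
cat > go.py <<'E'
from h import *
import sys
# args: x,y(mm, D),z(mm),toolx angle in D deg
s=monitor.state();q=s["tool_rot"];o=np.array([.6345,-.0517]);y0=np.radians(9.05)
ex=np.array([np.cos(y0),np.sin(y0)]);ey=np.array([-ex[1],ex[0]])
Rt=R.from_quat([q[1],q[2],q[3],q[0]]).as_matrix();p0=s["tool_pos"];d=p0[:2]-o
F=s["contact_force"];print("t",s["time"],"D pos",(np.r_[d@ex,d@ey,p0[2]]*1000).round(1),"ang",np.degrees(np.arctan2(Rt[1,0],Rt[0,0])-y0).round(1),"F_D",np.round([F[:2]@ex,F[:2]@ey,F[2]],1),"M",s["ft_torque"].round(2),"w",round(float(s["gripper_width"]),3))
for a in sys.argv[1:]:
    x,y,z,g=map(float,a.split(","));w=np.radians(g)+y0
    P=np.r_[o+(x*ex+y*ey)/1000,z/1000]
    Rg=np.array([[np.cos(w),np.sin(w),0],[np.sin(w),-np.cos(w),0],[0,0,-1]])
    print(a,(Rt.T@(P-p0)*100).round(2),R.from_matrix(Rt.T@Rg).as_rotvec().round(3))
E
python3 go.py -97,0,150,0 -97,0,62,0
python3 - <<'E'
from h import *
import pickle
s=pickle.load(open("s8.pkl","rb"))
U=lambda a:np.array(a,float)/5+[300,165]
o=np.array([.6345,-.0517]);y=np.radians(9.05);ex=np.array([np.cos(y),np.sin(y)]);ey=np.array([-ex[1],ex[0]])
def D(P): d=P[:,:2]-o;return (np.c_[d@ex,d@ey]*1000).round(1)
print("tab outer/inner",D(onz("wrist",U([[330,525],[530,415],[308,485],[508,382]]),.083,s)))
V=lambda a:np.array(a,float)/1.9+[170,0]
f=D(onz("wrist",V([[260,53],[267,122]]),.111,s));print("fin",f,np.degrees(np.arctan2(f[:,1],f[:,0])))
print("index",D(onz("wrist",V([[337,359]]),.083,s)),"screws",D(onz("wrist",V([[33,191],[552,399],[263,554]]),.045,s)))
E
```

```text
t 7.15 D pos [-61.   35.  263.9] ang -30.3 F_D [ 0.1 -0.3  0.2] M [0.02 0.02 0.02] w 0.232
-97,0,150,0 [-1.45  4.84 11.38] [ 0.003 -0.01  -0.529]
-97,0,62,0 [-1.54  4.84 20.18] [ 0.003 -0.01  -0.529]
tab outer/inner [[-125.3   21.4]
 [-124.8  -20.8]
 [-116.2   21.2]
 [-117.1  -20.2]]
fin [[ 70.8 -31.4]
 [ 49.  -21.5]] [-23.91742151 -23.6906894 ]
index [[-49.7  -0.4]] screws [[  90.6   88.1]
 [-131.2  -88.3]
 [-130.5   88.9]]
```

play_rows([
  {"dx": 0,"dy": 1.5,"dz": 3,"rx": 0,"ry": 0,"rz": -0.13,"claw": 1.0},
  {"dx": -0.7,"dy": 3,"dz": 6,"rx": 0,"ry": 0,"rz": -0.26,"claw": 1.0},
  {"dx": -1.1,"dy": 4,"dz": 9,"rx": 0,"ry": -0.01,"rz": -0.4,"claw": 1.0},
  {"dx": -1.45,"dy": 4.84,"dz": 11.4,"rx": 0,"ry": -0.01,"rz": -0.529,"claw": 1.0},
  {"dx": -1.45,"dy": 4.84,"dz": 11.4,"rx": 0,"ry": -0.01,"rz": -0.529,"claw": 1.0},
])

```text
time: 7.65
tool_pos: [0.5354, -0.0679, 0.1441]
tool_rot: [-0.0, 0.997, 0.077, -0.005]
contact_force: [-0.1, -0.1, -0.3]
gripper_width: 0.001
```

```bash
python3 go.py -97,0,62,0
python3 - <<'E'
from h import *
cv2.imwrite("pics/w9.png",grab_frame("wrist"))
E
```

```text
t 7.65 D pos [-100.4   -0.4  144.1] ang -0.2 F_D [-0.1 -0.1 -0.3] M [ 0.    0.01 -0.05] w 0.001
-97,0,62,0 [ 0.42 -0.03  8.2 ] [-0.001  0.01  -0.004]
```

View pics/w9.png

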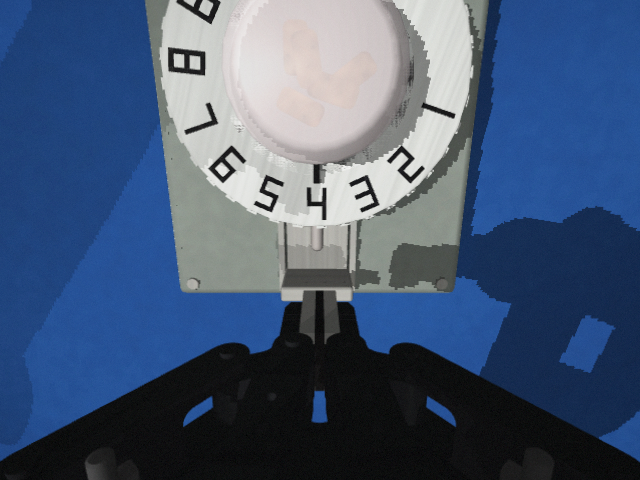

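The shut fingers are centred on the tab line (column 318), and 4 stands at the index. Now lowering between the tab and the sleeve.

play_rows([
  {"dx": 0.4,"dy": 0,"dz": 1.5,"rx": 0,"ry": 0.01,"rz": 0,"claw": 1.0},
  {"dx": 0.4,"dy": 0,"dz": 4,"rx": 0,"ry": 0.01,"rz": 0,"claw": 1.0},
  {"dx": 0.4,"dy": 0,"dz": 6,"rx": 0,"ry": 0.01,"rz": 0,"claw": 1.0},
  {"dx": 0.4,"dy": 0,"dz": 7.2,"rx": 0,"ry": 0.01,"rz": 0,"claw": 1.0},
  {"dx": 0.4,"dy": 0,"dz": 7.8,"rx": 0,"ry": 0.01,"rz": 0,"claw": 1.0},
])

```text
time: 8.2
tool_pos: [0.5415, -0.0674, 0.0688]
tool_rot: [0.0, 0.997, 0.075, 0.002]
contact_force: [-0.7, -1.0, 0.4]
gripper_width: -0.003
```

```bash
python3 go.py -97,0,64,0 -109,0,64,0
python3 - <<'E'
from h import *
cv2.imwrite("pics/w10.png",grab_frame("wrist"))
E
```

```text
t 8.2 D pos [-94.4  -0.9  68.8] ang -0.4 F_D [-0.9 -0.9  0.4] M [-0.06  0.03  0.02] w -0.003
-97,0,64,0 [-0.27 -0.09  0.48] [ 0.    -0.004 -0.007]
-109,0,64,0 [-1.47 -0.08  0.48] [ 0.    -0.004 -0.007]
```

View pics/w10.png

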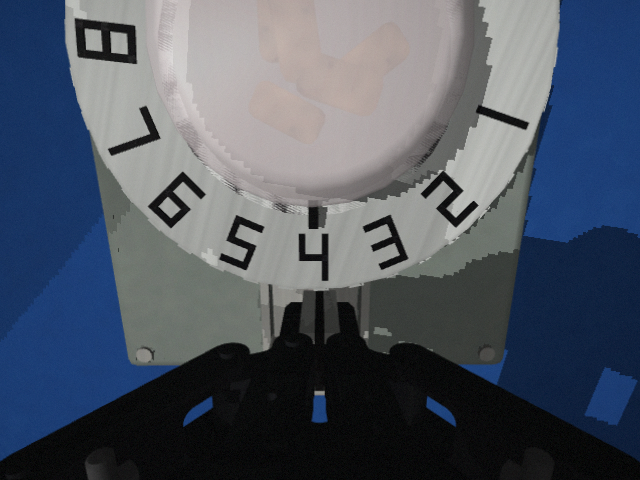

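The fingers are between the sleeve rim and the tab without contact. Drawing the slide out.

play_rows([
  {"dx": -0.5,"dy": -0.1,"dz": 0.4,"rx": 0,"ry": 0,"rz": 0,"claw": 1.0},
  {"dx": -0.9,"dy": -0.1,"dz": 0.4,"rx": 0,"ry": 0,"rz": 0,"claw": 1.0},
  {"dx": -1.1,"dy": -0.1,"dz": 0.4,"rx": 0,"ry": 0,"rz": 0,"claw": 1.0},
  {"dx": -1.3,"dy": -0.1,"dz": 0.4,"rx": 0,"ry": 0,"rz": 0,"claw": 1.0},
])

```text
time: 8.65
tool_pos: [0.5292, -0.0683, 0.0651]
tool_rot: [0.0, 0.997, 0.075, 0.004]
contact_force: [7.5, 2.3, -4.5]
gripper_width: -0.001
```

```bash
python3 go.py -109,0,64,0 -98,0,64,0
```

```text
t 8.65 D pos [-106.6    0.2   65.1] ang -0.4 F_D [ 7.7  1.1 -4.5] M [ 0.27 -1.2  -0.01] w -0.001
-109,0,64,0 [-0.24  0.02  0.11] [ 0.001 -0.007 -0.007]
-98,0,64,0 [0.86 0.01 0.12] [ 0.001 -0.007 -0.007]
```

play_rows([
  {"dx": -0.3,"dy": 0,"dz": 0,"rx": 0,"ry": 0,"rz": 0,"claw": 1.0},
  {"dx": -0.3,"dy": 0,"dz": 0,"rx": 0,"ry": 0,"rz": 0,"claw": 1.0},
])

```text
time: 8.85
tool_pos: [0.5292, -0.0684, 0.0661]
tool_rot: [0.0, 0.997, 0.075, 0.009]
contact_force: [11.1, 1.7, -8.0]
gripper_width: 0.002
```

```bash
python3 go.py -98,0,64,0 -98,0,160,0
```

```text
t 8.85 D pos [-1.066e+02  1.000e-01  6.610e+01] ang -0.5 F_D [11.2 -0.  -8. ] M [ 0.45 -1.8  -0.02] w 0.002
-98,0,64,0 [0.86 0.   0.22] [ 0.002 -0.017 -0.008]
-98,0,160,0 [ 1.02  0.02 -9.38] [ 0.002 -0.017 -0.008]
```

play_rows([
  {"dx": 0.7,"dy": 0,"dz": 0,"rx": 0,"ry": -0.017,"rz": 0,"claw": 1.0},
  {"dx": 0.86,"dy": 0,"dz": -3,"rx": 0,"ry": -0.017,"rz": 0,"claw": 1.0},
  {"dx": 0.9,"dy": 0,"dz": -7,"rx": 0,"ry": -0.017,"rz": 0,"claw": 1.0},
  {"dx": 1.0,"dy": 0,"dz": -10,"rx": 0,"ry": -0.017,"rz": 0,"claw": 0.7},
  {"dx": 1.0,"dy": 0,"dz": -10,"rx": 0,"ry": -0.017,"rz": 0,"claw": 0.7},
])

```text
time: 9.35
tool_pos: [0.5409, -0.0679, 0.1729]
tool_rot: [0.003, 0.997, 0.075, 0.005]
contact_force: [0.9, 0.2, -0.5]
gripper_width: 0.294
```

```bash
python3 go.py 62.1,-27.7,160,-24
python3 - <<'E'
from h import *
cv2.imwrite("pics/w11.png",grab_frame("wrist"))
E
```

```text
t 9.35 D pos [-95.   -1.3 172.9] ang -0.5 F_D [ 0.9  0.  -0.5] M [-0.01 -0.02 -0.  ] w 0.294
62.1,-27.7,160,-24 [15.72  2.51  1.45] [ 0.004 -0.01   0.411]
```

View pics/w11.png

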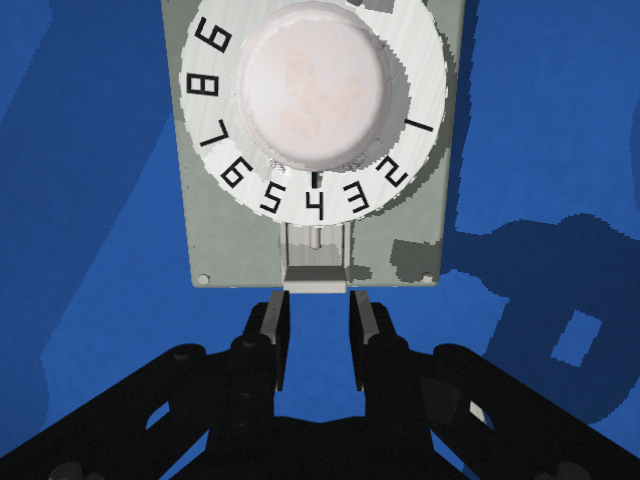

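The slide is out against its stop and the setting is still 4. Back to the fin.

play_rows([
  {"dx": 4,"dy": 0.6,"dz": 0,"rx": 0,"ry": 0,"rz": 0.1,"claw": 0.7},
  {"dx": 8,"dy": 1.2,"dz": 0,"rx": 0,"ry": 0,"rz": 0.2,"claw": 0.7},
  {"dx": 12,"dy": 1.9,"dz": 0,"rx": 0,"ry": 0,"rz": 0.31,"claw": 0.7},
  {"dx": 15.7,"dy": 2.5,"dz": 0.7,"rx": 0,"ry": -0.01,"rz": 0.411,"claw": 0.7},
  {"dx": 15.7,"dy": 2.5,"dz": 1.4,"rx": 0,"ry": -0.01,"rz": 0.411,"claw": 0.7},
])

```text
time: 9.9
tool_pos: [0.7006, -0.0688, 0.153]
tool_rot: [0.002, 0.991, -0.13, -0.004]
contact_force: [-0.4, 0.9, 0.4]
gripper_width: 0.299
```

```bash
python3 go.py 62.1,-27.7,89,-24
```

```text
t 9.9 D pos [ 62.5 -27.3 153. ] ang -24.0 F_D [-0.2  0.9  0.4] M [0.   0.03 0.02] w 0.299
62.1,-27.7,89,-24 [0.02 0.03 6.4 ] [ 0.004  0.007 -0.001]
```

play_rows([
  {"dx": 0.0,"dy": 0,"dz": 2,"rx": 0,"ry": 0,"rz": 0,"claw": 0.7},
  {"dx": 0.1,"dy": 0,"dz": 4.5,"rx": 0,"ry": 0,"rz": 0,"claw": 0.7},
  {"dx": 0.2,"dy": 0,"dz": 5.8,"rx": 0,"ry": 0,"rz": 0,"claw": 0.7},
  {"dx": 0.2,"dy": 0,"dz": 6.2,"rx": 0,"ry": 0,"rz": 0,"claw": 0.77},
  {"dx": 0.2,"dy": 0,"dz": 6.2,"rx": 0,"ry": 0,"rz": 0,"claw": 0.77},
])

```text
time: 10.4
tool_pos: [0.7012, -0.0694, 0.0901]
tool_rot: [0.002, 0.991, -0.13, -0.004]
contact_force: [0.4, 0.2, -0.6]
gripper_width: 0.233
```

```bash
python3 wp.py -28 -30 -34; python3 go.py
```

```text
10.4 [ 0.70117731 -0.06943019  0.09013204] [ 0.00159231  0.99144754 -0.13042021 -0.00445037] [ 0.42099676  0.2412447  -0.58530452] 0.23278426760011792
cur ang -24.03895882276248 r 0.06899437203827037 -23.940951158686907
-28.0 [-0.11  0.48  0.32] [0.005 0.008 0.069]
-30.0 [-0.13  0.72  0.32] [0.005 0.008 0.104]
-34.0 [-0.2   1.19  0.32] [0.005 0.008 0.174]
t 10.4 D pos [ 63.1 -28.   90.1] ang -24.0 F_D [ 0.5  0.2 -0.6] M [-0.03  0.01  0.01] w 0.233
```

play_rows([
  {"dx": 0,"dy": 0.35,"dz": 0.1,"rx": 0,"ry": 0,"rz": 0.04,"claw": 0.77},
  {"dx": -0.05,"dy": 0.6,"dz": 0.1,"rx": 0,"ry": 0,"rz": 0.08,"claw": 0.77},
  {"dx": -0.1,"dy": 0.8,"dz": 0.1,"rx": 0,"ry": 0,"rz": 0.11,"claw": 0.77},
  {"dx": -0.1,"dy": 0.9,"dz": 0.1,"rx": 0,"ry": 0,"rz": 0.12,"claw": 0.77},
])

```text
time: 10.8
tool_pos: [0.6998, -0.0741, 0.0909]
tool_rot: [-0.002, 0.982, -0.19, -0.002]
contact_force: [5.4, 11.9, -2.8]
gripper_width: 0.229
```

```bash
python3 wp.py -34 -38; python3 go.py
```

```text
10.8 [ 0.69977885 -0.07410039  0.09089449] [-0.00211666  0.98184224 -0.18967578 -0.0021053 ] [ 5.39464326 11.9172663  -2.7812817 ] 0.2291705516089603
cur ang -30.917350577113666 r 0.06901525637273737 -27.98962207514413
-34.0 [-0.1   0.72  0.39] [-0.003  0.005  0.054]
-38.0 [-0.14  1.19  0.39] [-0.003  0.005  0.124]
t 10.8 D pos [ 60.9 -32.4  90.9] ang -30.9 F_D [ 7.2 10.9 -2.8] M [ 1.97 -0.85  0.11] w 0.229
```

Still blocked at 13 N with the slide fully out, so the tongue isn't the cause. A gentle push the other way will show whether the resistance is one-sided.

play_rows([
  {"dx": 0,"dy": -0.5,"dz": 0,"rx": 0,"ry": 0,"rz": -0.12,"claw": 0.77},
  {"dx": 0,"dy": -0.8,"dz": 0,"rx": 0,"ry": 0,"rz": -0.12,"claw": 0.77},
  {"dx": 0,"dy": -1.0,"dz": 0,"rx": 0,"ry": 0,"rz": -0.12,"claw": 0.77},
])

```text
time: 11.1
tool_pos: [0.7042, -0.0649, 0.0926]
tool_rot: [-0.002, 0.991, -0.131, -0.001]
contact_force: [-0.0, -2.3, 1.3]
gripper_width: 0.225
```

```bash
python3 wp.py -16 -20; python3 go.py
```

```text
11.1 [ 0.7042449  -0.06490551  0.09261964] [-1.87991834e-03  9.91327525e-01 -1.31398270e-01 -8.36016858e-04] [-0.02794501 -2.30048543  1.29357518] 0.22456953950836334
cur ang -24.15061690329267 r 0.07098405602455105 -19.771477845178737
-16.0 [-0.35 -0.42  0.56] [-0.004  0.002 -0.142]
-20.0 [-0.29  0.05  0.56] [-0.004  0.002 -0.072]
t 11.1 D pos [ 66.8 -24.   92.6] ang -24.2 F_D [-0.4 -2.3  1.3] M [-0.49  0.09  0.  ] w 0.225
```

play_rows([
  {"dx": -0.1,"dy": -0.2,"dz": 0.3,"rx": 0,"ry": 0,"rz": 0,"claw": 0.77},
  {"dx": -0.1,"dy": -0.3,"dz": 0.3,"rx": 0,"ry": 0,"rz": 0,"claw": 0.77},
])

```text
time: 11.3
tool_pos: [0.7045, -0.0647, 0.0913]
tool_rot: [0.001, 0.991, -0.132, 0.0]
contact_force: [-1.9, -9.2, 4.1]
gripper_width: 0.227
```

```bash
python3 wp.py -16 -20; python3 go.py
python3 - <<'E'
from h import *
cv2.imwrite("pics/w12.png",grab_frame("wrist"))
E
```

```text
11.3 [ 0.704519   -0.06467035  0.09131282] [ 8.61385291e-04  9.91221769e-01 -1.32206670e-01  2.42150140e-04] [-1.86536252 -9.20531155  4.12396419] 0.22748278715356082
cur ang -24.244224740874383 r 0.07121018709763749 -19.544533187876368
-16.0 [-0.37 -0.39  0.43] [ 0.002 -0.001 -0.144]
-20.0 [-0.32  0.08  0.43] [ 0.002 -0.001 -0.074]
t 11.3 D pos [ 67.1 -23.8  91.3] ang -24.2 F_D [-3.3 -8.8  4.1] M [-1.45  0.38 -0.04] w 0.227
```

View pics/w12.png

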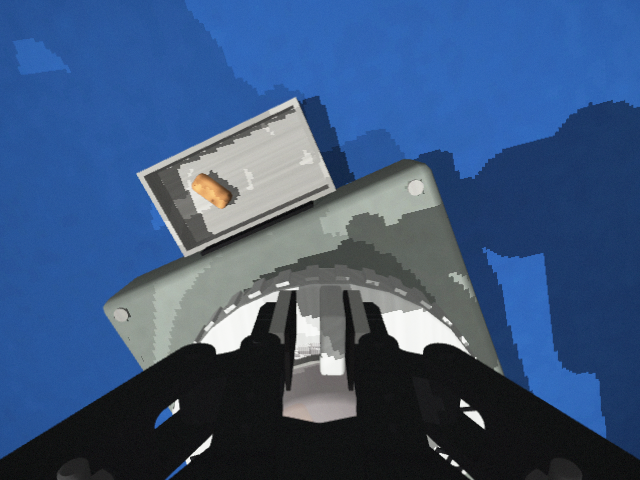

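Run:
```python
from h import *
o=np.array([.6345,-.0517]);y=np.radians(9.05);ex=np.array([np.cos(y),np.sin(y)]);ey=np.array([-ex[1],ex[0]])
def D(P): d=P[:,:2]-o;return (np.c_[d@ex,d@ey]*1000).round(1)
for f,s in(("w9",dict(tool_pos=np.array([.5354,-.0679,.1441]),tool_rot=[-0.0,.997,.077,-.005])),("w11",dict(tool_pos=np.array([.5409,-.0679,.1729]),tool_rot=[.003,.997,.075,.005]))):
    im=cv2.imread(f"pics/{f}.png"); c=im[255:310,318,:].astype(int).sum(1)//3
    print(f,c.tolist())
    c2=im[255:310,298,:].astype(int).sum(1)//3; print(c2.tolist())
    for v in(260,270,280,290,300): print(v,D(onz("wrist",[[300,v]],.083,s)),D(onz("wrist",[[300,v]],.045,s)))
    print("index",end="");i=im[150:210,317].astype(int).sum(1)//3;print(i.tolist())
a=cv2.imread("pics/w11.png")[150:300,250:390];b=cv2.imread("pics/w9.png")[150:310,250:390]
cv2.imwrite("pics/w11z.png",cv2.resize(a,None,fx=4,fy=4,interpolation=cv2.INTER_CUBIC))
```

```text
w9 [148, 147, 148, 147, 146, 148, 149, 147, 147, 148, 146, 148, 149, 127, 71, 63, 69, 66, 68, 66, 64, 67, 67, 67, 66, 70, 70, 70, 70, 70, 72, 79, 121, 147, 163, 94, 23, 10, 11, 12, 15, 16, 9, 9, 13, 14, 13, 11, 11, 12, 14, 15, 13, 12, 14]
[145, 146, 146, 149, 150, 146, 149, 149, 144, 147, 148, 148, 148, 130, 66, 67, 69, 70, 68, 70, 66, 64, 67, 70, 67, 70, 70, 68, 70, 69, 68, 79, 120, 146, 164, 181, 183, 183, 181, 178, 181, 180, 180, 182, 183, 162, 107, 26, 14, 15, 12, 11, 16, 10, 11]
260 [[-98.9  10.9]] [[-112.6   13. ]]
270 [[-105.2   11. ]] [[-120.1   13.1]]
280 [[-111.6   11.1]] [[-127.7   13.3]]
290 [[-118.1   11.2]] [[-135.4   13.4]]
300 [[-124.7   11.3]] [[-143.3   13.6]]
index[173, 168, 159, 158, 153, 154, 151, 152, 150, 152, 150, 161, 160, 149, 74, 22, 23, 21, 24, 21, 24, 23, 24, 20, 22, 19, 22, 19, 21, 20, 23, 22, 21, 101, 187, 189, 191, 190, 194, 193, 194, 194, 196, 193, 196, 196, 194, 194, 196, 197, 194, 151, 33, 22, 25, 21, 179, 226, 229, 227]
w11 [154, 154, 151, 154, 153, 153, 152, 152, 152, 150, 134, 71, 72, 69, 70, 71, 65, 64, 70, 68, 71, 68, 72, 71, 71, 96, 143, 162, 
[... 159 characters left out ...]
 153, 152, 153, 155, 74, 67, 73, 69, 72, 66, 69, 73, 71, 73, 70, 70, 70, 73, 92, 136, 159, 178, 187, 188, 186, 186, 185, 185, 188, 185, 176, 126, 98, 98, 97, 94, 98, 95, 96, 97, 97, 98, 100, 97, 97, 98, 100, 101]
260 [[-102.   11.]] [[-114.8   12.8]]
270 [[-109.1   11.1]] [[-123.1   13. ]]
280 [[-116.3   11.3]] [[-131.5   13.2]]
290 [[-123.7   11.4]] [[-140.1   13.4]]
300 [[-131.1   11.6]] [[-148.7   13.5]]
index[215, 215, 213, 212, 208, 204, 201, 196, 190, 181, 170, 163, 162, 157, 155, 158, 155, 152, 152, 151, 155, 108, 75, 74, 75, 71, 77, 77, 74, 76, 82, 101, 99, 101, 103, 104, 92, 93, 184, 228, 229, 222, 229, 230, 230, 230, 230, 230, 230, 231, 231, 231, 231, 231, 86, 32, 30, 29, 179, 227]
```

View pics/w11z.png

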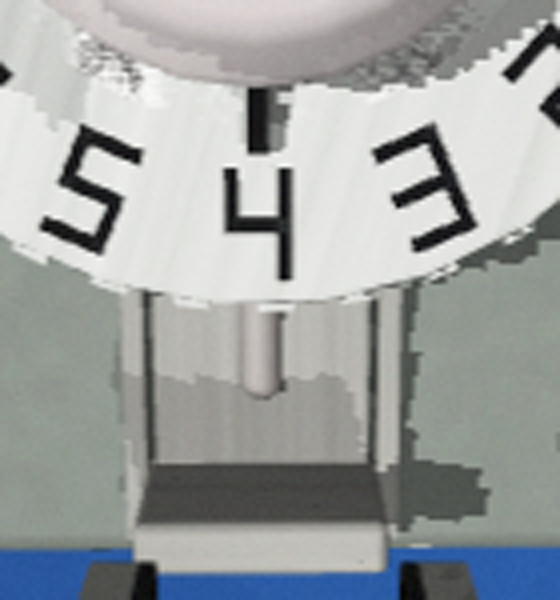

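The sleeve is held firmly on the click both ways, unlike the few newtons stated. Click 5 released only after a brisk stroke peaking near 40 N. I'll repeat that: a faster stroke at a larger radius, with the second pad straddling the fin to limit overshoot.

```bash
sed -i 's/\.068\*np/.072*np/' wp.py; python3 wp.py -24 -30 -36 -42 -45
```

```text
11.35 [ 0.70448996 -0.06472035  0.09130583] [ 7.91308065e-04  9.91209203e-01 -1.32301391e-01  1.78311644e-04] [-2.06372026 -6.61645323  4.17219636] 0.22701697387923234
cur ang -24.25518292671718 r 0.07119075561279521 -19.588362383686825
-24.0 [0.1  0.55 0.43] [ 0.002 -0.001 -0.004]
-30.0 [0.07 1.3  0.43] [ 0.001 -0.001  0.1  ]
-36.0 [-0.05  2.04  0.43] [ 0.001 -0.001  0.205]
-42.0 [-0.24  2.77  0.43] [ 0.001 -0.001  0.31 ]
-45.0 [-0.36  3.13  0.44] [ 0.001 -0.001  0.362]
```

play_rows([
  {"dx": 0.1,"dy": 0.5,"dz": 0.3,"rx": 0,"ry": 0,"rz": 0.05,"claw": 0.77},
  {"dx": 0.05,"dy": 1.3,"dz": 0.3,"rx": 0,"ry": 0,"rz": 0.12,"claw": 0.77},
  {"dx": -0.05,"dy": 2.1,"dz": 0.3,"rx": 0,"ry": 0,"rz": 0.18,"claw": 0.77},
  {"dx": -0.2,"dy": 2.6,"dz": 0.3,"rx": 0,"ry": 0,"rz": 0.22,"claw": 0.77},
])

```text
time: 11.75
tool_pos: [0.7008, -0.077, 0.0888]
tool_rot: [-0.013, 0.97, -0.242, 0.004]
contact_force: [24.4, 41.2, -9.3]
gripper_width: 0.227
```

```bash
python3 wp.py -36 -42 -45; python3 go.py
```

```text
11.75 [ 0.7007974  -0.07697332  0.08884719] [-0.01276982  0.97024403 -0.24175471  0.00425598] [24.38010519 41.21511536 -9.26059222] 0.2270223542633791
cur ang -37.03444565139666 r 0.07095129112728839 -29.91741336307885
-36.0 [0.16 0.75 0.16] [-0.027 -0.002 -0.018]
-42.0 [0.13 1.51 0.14] [-0.027 -0.001  0.087]
-45.0 [0.09 1.88 0.13] [-0.027 -0.     0.139]
t 11.75 D pos [ 61.5 -35.4  88.8] ang -37.0 F_D [30.6 36.9 -9.3] M [ 6.14 -3.86  0.09] w 0.227
```

```bash
python3 - <<'E'
from h import *
cv2.imwrite("pics/w13.png",grab_frame("wrist"));cv2.imwrite("pics/sc13.png",grab_frame("scene"))
a=cv2.imread("pics/w13.png")[225:425,180:460];cv2.imwrite("pics/w13z.png",cv2.resize(cv2.convertScaleAbs(a,alpha=1.6,beta=25),None,fx=2.8,fy=2.8,interpolation=cv2.INTER_CUBIC))
a=cv2.imread("pics/sc13.png")[230:370,270:430]; cv2.imwrite("pics/sc13z.png",cv2.resize(cv2.convertScaleAbs(a,alpha=1.3,beta=25),None,fx=4,fy=4,interpolation=cv2.INTER_CUBIC))
E
python3 go.py
```

```text
t 11.85 D pos [ 56.5 -43.4  88.7] ang -36.8 F_D [-1.1 -0.9  0.1] M [-0.08  0.04 -0.01] w 0.229
```

View pics/w13z.png

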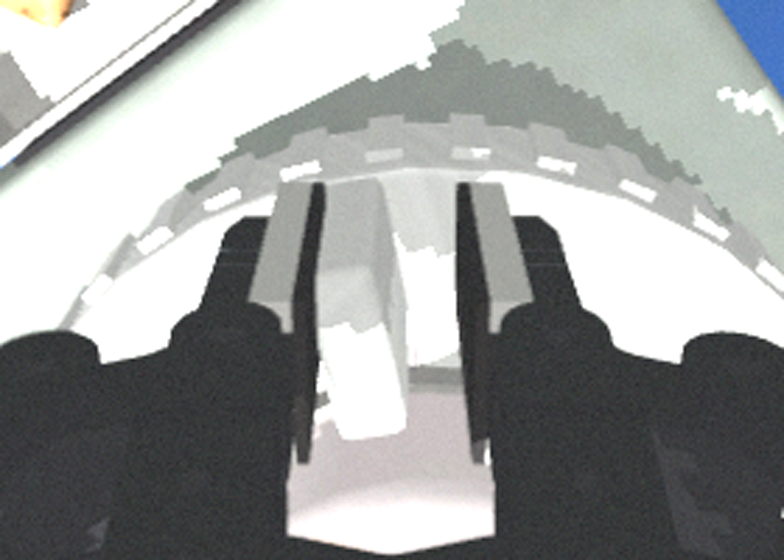

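View pics/sc13z.png

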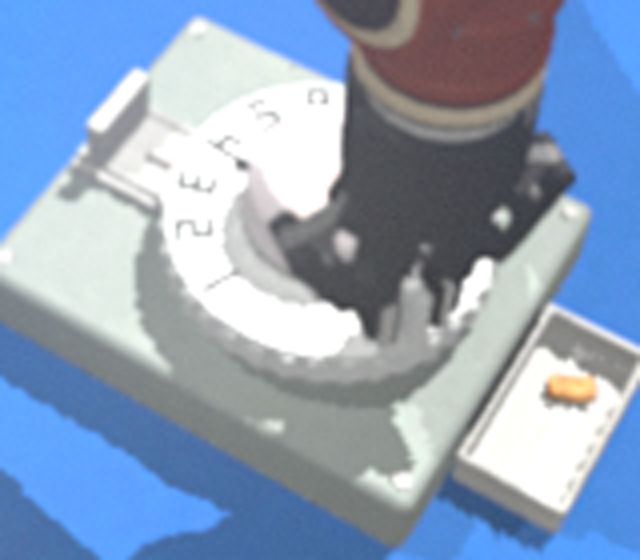

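The click released just after that frame. The tool is now at about -37.5° with no force. I'll continue slowly so that the pads centre on -48°.

```bash
sed -i 's/\.072\*np/.070*np/' wp.py; python3 wp.py -40 -42 -44 -46 -48
```

```text
11.85 [ 0.6971537  -0.08568813  0.08870755] [-0.00130691  0.9707723  -0.23999413  0.00150063] [-0.93356473 -1.03714007  0.14036357] 0.2294627449125046
cur ang -36.82265779366331 r 0.07127888275077493 -37.52877393745897
-40.0 [-0.14  0.3   0.17] [-0.003 -0.002  0.055]
-42.0 [-0.16  0.54  0.17] [-0.003 -0.002  0.09 ]
-44.0 [-0.18  0.79  0.17] [-0.003 -0.002  0.125]
-46.0 [-0.22  1.03  0.17] [-0.003 -0.002  0.16 ]
-48.0 [-0.26  1.27  0.17] [-0.003 -0.002  0.195]
```

play_rows([
  {"dx": -0.1,"dy": 0.3,"dz": 0,"rx": 0,"ry": 0,"rz": 0.05,"claw": 0.77},
  {"dx": -0.1,"dy": 0.5,"dz": 0,"rx": 0,"ry": 0,"rz": 0.09,"claw": 0.77},
  {"dx": -0.2,"dy": 0.75,"dz": 0,"rx": 0,"ry": 0,"rz": 0.125,"claw": 0.77},
])

```text
time: 12.15
tool_pos: [0.6924, -0.091, 0.0889]
tool_rot: [-0.002, 0.953, -0.302, 0.002]
contact_force: [2.8, 1.6, -1.0]
gripper_width: 0.231
```

```bash
python3 wp.py -46 -48;python3 go.py
python3 - <<'E'
from h import *
cv2.imwrite("pics/w14.png",grab_frame("wrist"))
a=cv2.imread("pics/w14.png")[225:425,180:460];cv2.imwrite("pics/w14z.png",cv2.resize(cv2.convertScaleAbs(a,alpha=1.6,beta=25),None,fx=2.8,fy=2.8,interpolation=cv2.INTER_CUBIC))
E
```

```text
12.15 [ 0.69238823 -0.09099996  0.08886566] [-0.00206641  0.95343565 -0.30158203  0.00211508] [ 2.79738669  1.60142484 -1.02522893] 0.23118190237132571
cur ang -44.15587102211038 r 0.06996808825569269 -43.22233841216412
-46.0 [-0.    0.34  0.18] [-0.005 -0.003  0.032]
-48.0 [-0.01  0.58  0.18] [-0.005 -0.003  0.067]
t 12.15 D pos [ 51.  -47.9  88.9] ang -44.2 F_D [ 3.   1.1 -1. ] M [ 0.13 -0.33  0.03] w 0.231
```

View pics/w14z.png

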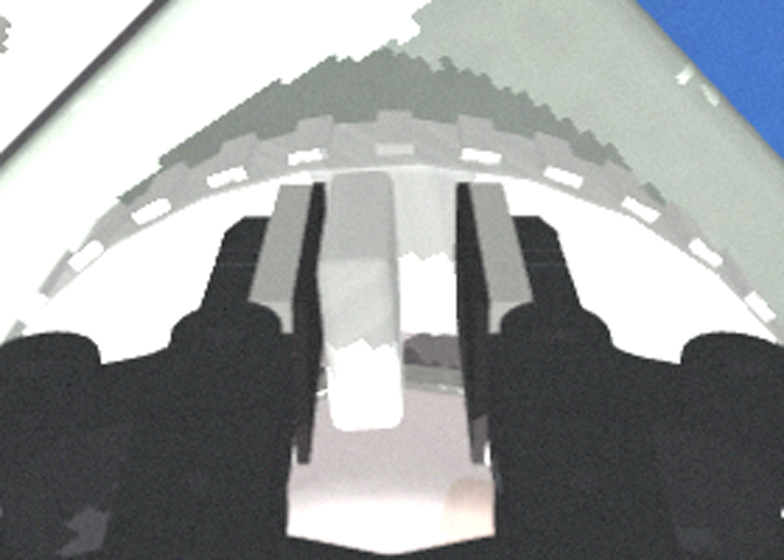

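play_rows([
  {"dx": 0,"dy": 0.3,"dz": 0,"rx": 0,"ry": 0,"rz": 0.03,"claw": 0.77},
  {"dx": 0,"dy": 0.55,"dz": 0,"rx": 0,"ry": 0,"rz": 0.067,"claw": 0.77},
  {"dx": 0,"dy": 0.55,"dz": 0,"rx": 0,"ry": 0,"rz": 0.067,"claw": 0.77},
])

```text
time: 12.5
tool_pos: [0.6885, -0.0965, 0.0888]
tool_rot: [-0.002, 0.942, -0.334, 0.002]
contact_force: [0.9, 0.7, -0.7]
gripper_width: 0.228
```

```bash
python3 wp.py -50 -52;python3 go.py
python3 - <<'E'
from h import *
cv2.imwrite("pics/w15.png",grab_frame("wrist"))
a=cv2.imread("pics/w15.png")[225:425,180:460];cv2.imwrite("pics/w15z.png",cv2.resize(cv2.convertScaleAbs(a,alpha=1.6,beta=25),None,fx=2.8,fy=2.8,interpolation=cv2.INTER_CUBIC))
E
```

```text
12.5 [ 0.68845401 -0.09648398  0.08875928] [-0.00158763  0.94239505 -0.33449467  0.00153595] [ 0.89846814  0.68238104 -0.69254003] 0.2278916816128471
cur ang -48.133934427497564 r 0.07011875989185472 -48.74402861065525
-50.0 [-0.02  0.15  0.18] [-0.004 -0.002  0.033]
-52.0 [-0.03  0.4   0.17] [-0.004 -0.002  0.067]
t 12.5 D pos [ 46.2 -52.7  88.8] ang -48.1 F_D [ 1.   0.5 -0.7] M [-0.01  0.04 -0.01] w 0.228
```

View pics/w15z.png

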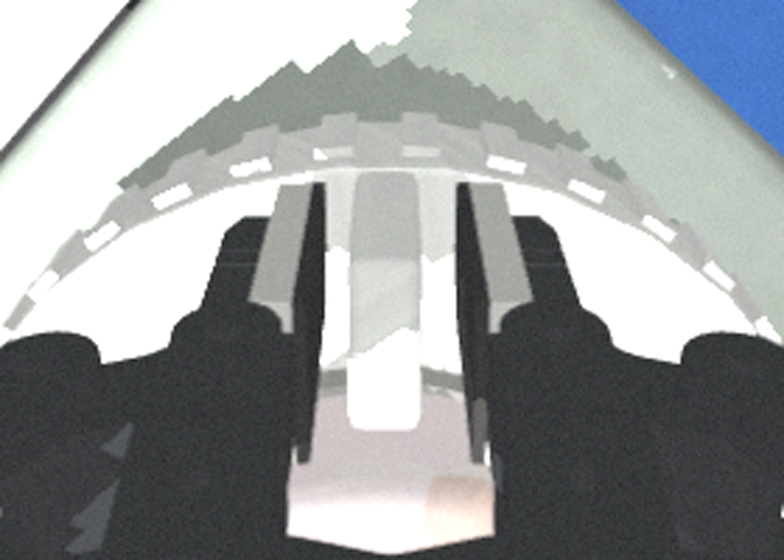

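The fin sits centred and free between the pads at about -48°, so it has clicked in at 3. Lifting straight up.

play_rows([
  {"dx": 0,"dy": -0.05,"dz": -1.5,"rx": 0,"ry": 0,"rz": 0,"claw": 0.77},
  {"dx": 0,"dy": -0.05,"dz": -5,"rx": 0,"ry": 0,"rz": 0,"claw": 0.77},
  {"dx": 0,"dy": -0.05,"dz": -8.5,"rx": 0,"ry": 0,"rz": 0,"claw": 0.77},
  {"dx": 0,"dy": 0,"dz": -9.5,"rx": 0,"ry": 0,"rz": 0,"claw": 1.0},
])

```text
time: 12.95
tool_pos: [0.6909, -0.0971, 0.191]
tool_rot: [-0.002, 0.943, -0.334, 0.006]
contact_force: [1.0, -0.4, 1.1]
gripper_width: 0.072
```

```bash
python3 go.py -150,0,185,0
```

```text
t 12.95 D pos [ 48.6 -53.7 191. ] ang -48.1 F_D [ 0.9 -0.6  1.1] M [ 0.01 -0.03 -0.  ] w 0.072
-150,0,185,0 [-17.27  11.19   0.32] [-0.003 -0.014 -0.839]
```

play_rows([
  {"dx": -3.4,"dy": 2.2,"dz": 0,"rx": 0,"ry": 0,"rz": -0.14,"claw": 1.0},
  {"dx": -7,"dy": 4.5,"dz": 0,"rx": 0,"ry": 0,"rz": -0.28,"claw": 1.0},
  {"dx": -10.5,"dy": 6.8,"dz": 0,"rx": 0,"ry": 0,"rz": -0.42,"claw": 1.0},
  {"dx": -14,"dy": 9,"dz": 0,"rx": 0,"ry": 0,"rz": -0.56,"claw": 1.0},
  {"dx": -17.3,"dy": 11.2,"dz": 0.3,"rx": 0,"ry": 0,"rz": -0.7,"claw": 1.0},
])

```text
time: 13.45
tool_pos: [0.4845, -0.075, 0.1854]
tool_rot: [0.0, 1.0, 0.013, 0.007]
contact_force: [-0.0, -0.2, -0.1]
gripper_width: -0.003
```

```bash
python3 go.py -152,0,150,0
python3 - <<'E'
from h import *
cv2.imwrite("pics/w16.png",grab_frame("wrist"))
E
```

```text
t 13.45 D pos [-151.8    0.6  185.4] ang -7.6 F_D [-0.1 -0.2 -0.1] M [-0.03 -0.02 -0.02] w -0.003
-152,0,150,0 [-0.06  0.06  3.54] [ 0.002 -0.014 -0.133]
```

View pics/w16.png

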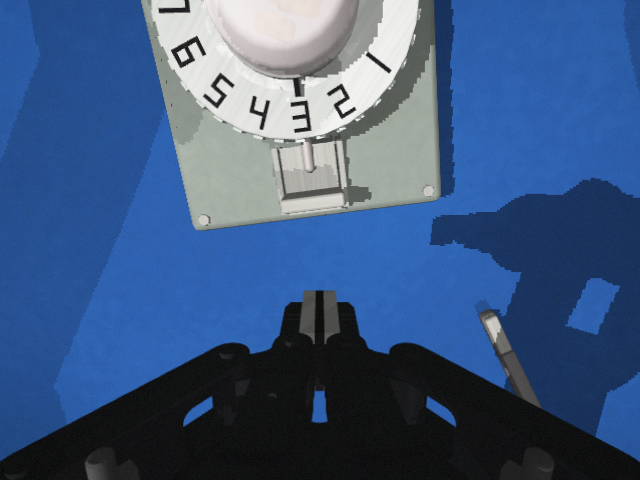

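The picture shows 3 at (301,117) beside the index bar (298,88), and the tab at (313,205) still out. Lowering in front of the tab's outer face.

play_rows([
  {"dx": -0.1,"dy": 0,"dz": 3,"rx": 0,"ry": -0.014,"rz": -0.1,"claw": 1.0},
  {"dx": -0.1,"dy": 0.05,"dz": 7,"rx": 0,"ry": -0.014,"rz": -0.133,"claw": 1.0},
  {"dx": -0.1,"dy": 0.05,"dz": 10,"rx": 0,"ry": -0.014,"rz": -0.133,"claw": 1.0},
  {"dx": -0.1,"dy": 0.05,"dz": 11.8,"rx": 0,"ry": -0.014,"rz": -0.133,"claw": 1.0},
  {"dx": -0.1,"dy": 0.05,"dz": 12,"rx": 0,"ry": -0.014,"rz": -0.133,"claw": 1.0},
])

```text
time: 14.0
tool_pos: [0.4756, -0.0731, 0.0589]
tool_rot: [-0.002, 0.997, 0.081, -0.007]
contact_force: [-0.6, 0.7, -0.2]
gripper_width: 0.001
```

```bash
python3 go.py -138,0,64,0 -118,0,64,0
```

```text
t 14.0 D pos [-160.3    3.9   58.9] ang 0.2 F_D [-0.5  0.7 -0.2] M [0.02 0.01 0.04] w 0.001
-138,0,64,0 [ 2.22  0.39 -0.54] [-0.004  0.014  0.004]
-118,0,64,0 [ 4.22  0.4  -0.57] [-0.004  0.014  0.004]
```

play_rows([
  {"dx": 1,"dy": 0.4,"dz": -0.4,"rx": 0,"ry": 0.014,"rz": 0,"claw": 1.0},
  {"dx": 2,"dy": 0.4,"dz": -0.4,"rx": 0,"ry": 0.014,"rz": 0,"claw": 1.0},
  {"dx": 2.8,"dy": 0.4,"dz": -0.4,"rx": 0,"ry": 0.014,"rz": 0,"claw": 1.0},
  {"dx": 3.5,"dy": 0.4,"dz": -0.4,"rx": 0,"ry": 0.014,"rz": 0,"claw": 1.0},
  {"dx": 4.0,"dy": 0.4,"dz": -0.4,"rx": 0,"ry": 0.014,"rz": 0,"claw": 1.0},
])

```text
time: 14.5
tool_pos: [0.517, -0.0707, 0.0632]
tool_rot: [-0.002, 0.997, 0.081, 0.0]
contact_force: [-1.0, -0.8, 1.3]
gripper_width: 0.0
```

```bash
python3 go.py -116,0,64,0
```

```text
t 14.5 D pos [-119.    -0.3   63.2] ang 0.2 F_D [-1.1 -0.6  1.3] M [-0.11  0.21 -0.1 ] w 0.0
-116,0,64,0 [ 0.3  -0.03 -0.08] [-0.004 -0.001  0.004]
```

The slide moves freely at about 1.5 N. Pushing on until it meets the stop.

play_rows([
  {"dx": 0.3,"dy": 0,"dz": 0,"rx": 0,"ry": 0,"rz": 0,"claw": 1.0},
  {"dx": 0.5,"dy": 0,"dz": 0,"rx": 0,"ry": 0,"rz": 0,"claw": 1.0},
  {"dx": 0.5,"dy": 0,"dz": 0,"rx": 0,"ry": 0,"rz": 0,"claw": 1.0},
])

```text
time: 14.8
tool_pos: [0.5174, -0.0706, 0.0631]
tool_rot: [-0.002, 0.997, 0.082, -0.007]
contact_force: [-21.3, -4.3, 16.4]
gripper_width: 0.0
```

```bash
python3 go.py -150,0,64,0 -155,0,190,0
```

```text
t 14.8 D pos [-118.6   -0.2   63.1] ang 0.3 F_D [-21.7  -0.9  16.4] M [-0.67  3.24  0.02] w 0.0
-150,0,64,0 [-3.14 -0.04 -0.05] [-0.004  0.014  0.005]
-155,0,190,0 [ -3.81  -0.1  -12.64] [-0.004  0.014  0.005]
```

It stops firmly at x = -118.6 mm, against about -118 expected at home, so the travel is about 20 mm. Backing off and lifting clear.

play_rows([
  {"dx": -1,"dy": 0,"dz": 0,"rx": 0,"ry": 0.01,"rz": 0,"claw": 1.0},
  {"dx": -3,"dy": 0,"dz": 0,"rx": 0,"ry": 0.014,"rz": 0,"claw": 1.0},
  {"dx": -3.5,"dy": 0,"dz": -4,"rx": 0,"ry": 0.014,"rz": 0,"claw": 1.0},
  {"dx": -3.8,"dy": 0,"dz": -8,"rx": 0,"ry": 0.014,"rz": 0,"claw": 1.0},
  {"dx": -3.8,"dy": 0,"dz": -12.5,"rx": 0,"ry": 0.014,"rz": 0,"claw": 1.0},
])

```text
time: 15.3
tool_pos: [0.4809, -0.0765, 0.1891]
tool_rot: [-0.003, 0.997, 0.081, -0.0]
contact_force: [0.6, -1.0, 0.3]
gripper_width: -0.001
```

play_rows([
  {"dx": 0,"dy": 0,"dz": -0.5,"rx": 0,"ry": 0,"rz": 0,"claw": 1.0},
  {"dx": 0,"dy": 0,"dz": -0.5,"rx": 0,"ry": 0,"rz": 0,"claw": 1.0},
])

```text
time: 15.5
tool_pos: [0.4826, -0.0768, 0.1968]
tool_rot: [-0.002, 0.997, 0.082, 0.002]
contact_force: [-0.6, 0.1, 0.5]
gripper_width: -0.003
```

```bash
python3 go.py
python3 - <<'E'
from h import *
s=monitor.state()
im=grab_frame("wrist");cv2.imwrite("pics/w17.png",im);t=grab_frame("top");cv2.imwrite("pics/top17.png",t)
o=np.array([.6345,-.0517]);y=np.radians(9.05);ex=np.array([np.cos(y),np.sin(y)]);ey=np.array([-ex[1],ex[0]])
P=lambda x,z:np.r_[o+x*ex/1000,z/1000]
print("pred tab outer edge for travel 20, 16.5, 0",proj("wrist",np.array([P(-107,83),P(-110.5,83),P(-127,83)]),s).round(1).tolist())
E
```

```text
t 15.5 D pos [-154.    -0.9  196.8] ang 0.3 F_D [-0.6  0.2  0.5] M [-0.01  0.04  0.05] w -0.003
pred tab outer edge for travel 20, 16.5, 0 [[318.1, 174.0], [318.1, 179.1], [317.9, 202.7]]
```

View pics/w17.png

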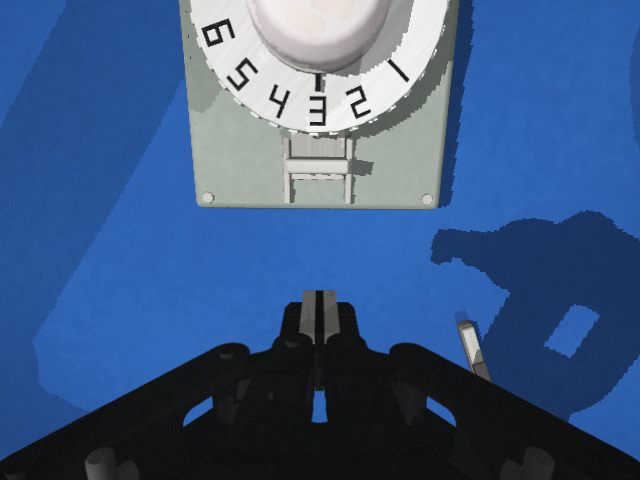

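View pics/top17.png

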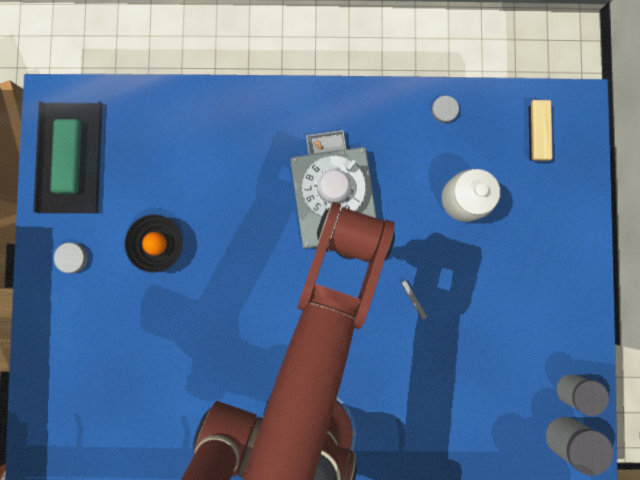

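The 3 at (317,110) lines up with the index bar (318,82). The tab's outer edge is at row ~173, where 174 was predicted for full travel. In the top view the jar, bowl and clipper are where they were, and the arm is clear.

```bash
python3 -c "
from plant import ticket
print(ticket.job_done())"
```

```text
the job is handed in; nothing more can be done
None
```

The sleeve is set at 3 and the locking slide is fully home. I handed the job in at about 15.6 s of the 45 s allowed, and no verdict was reported.

**What I did:** I straddled the fin with the half-closed fingers and pushed it clockwise from between 5 and 6 to 3. Then I pushed the slide's tab home with the shut fingers and lifted clear.

**Last checks:**
- **Setting:** the 3 stands at the index bar. Before I lifted off, the fin sat free and centred between the pads at about -48°.
- **Slide:** the fingers met a firm stop of about 22 N where the slide should be home, about 20 mm of travel. The final picture puts the tab's outer edge within about 1 pixel of the full-travel prediction.
- **Surroundings:** the jar, bowl and clipper show no visible movement in the top view. The arm was clear, with the contact force near zero.

**What disagreed:**
- **Force on the clicks:** the sleeve held on clicks 5 and 4 far harder than the stated 4 to 6 N. At 5 I read 39 N just before it gave way, and at 4 about 48 N. Only the finger pads were pushing, but the actual peaks may have been slightly higher than these readings.
- **Start position:** the sleeve began at rest between two clicks, at about 5.65, although the spring ball should have drawn it to one.
- **Extra move:** suspecting the slide's tongue was blocking the sleeve, I pulled the slide out to its outer stop first. It moved only about 0.5 to 2 mm and made no difference.

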